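# Lay the carving mallets down in the mallet rest

## Task

Two carving mallets have been left standing on their heads on the cutting mat. Lay each one on its side in its own bay of the notched wooden mallet rest - head centred on the wide notch that fits it, handle level in the narrow notch opposite - lowering it gently, not dropping it. Do not let a mallet fall over on the bench, and leave the tub, the glue bottle, the gouge and the phone where they are.

Things in the scene. Friction and masses are not known exactly. Their poses are not given: they have to be found in the camera images.
- rest: Fixed mallet rest: board 210 (x) by 150 (y) by 14 mm with two combs 18 mm thick along x at y = +54 and -54 mm, tops 74 mm above the bench, with leather-lined 90 degree V notches; free room down to the board between them. Origin: centre of its underside, z up. Two bays along y: steel mallet's at x = -50 mm (wide head notch at y = +54), brass one's at x = +50 (wide notch at y = -54)
- steel_head_seat (a point): Where the centre of the steel mallet's head belongs (on the axis of the laid mallet, above the wide notch of its bay, 75 mm above the bench); axes as the rest
- steel_handle_seat (a point): Where the point steel_handle belongs: 108 mm from steel_head_seat, above the narrow notch; axes as the rest
- brass_head_seat (a point): Where the centre of the brass mallet's head belongs, 75 mm above the bench; axes as the rest
- brass_handle_seat (a point): Where the point brass_handle belongs: 108 mm from brass_head_seat, above the narrow notch; axes as the rest
- steel_mallet: Larger mallet, 0.53 to 0.71 kg, 184 mm long, turned: steel cylinder head 44 mm diameter, 56 mm long; pale wooden handle 20 mm diameter at the head, 26 mm from 78 to 158 mm, then a 31 mm bulb. Origin: centre of the head's end face, on which it stands at first; z along the axis to the handle's end. Centre of mass about 34 mm from the origin
- steel_head (a point): Centre of the steel head, on the axis 28 mm from the mallet's origin; axes as the mallet
- steel_handle (a point): Point on the handle's axis 136 mm from the mallet's origin, which lies over the narrow notch when laid; axes as the mallet
- brass_mallet: Smaller mallet, 0.29 to 0.39 kg, 172 mm long, turned: brass cylinder head 34 mm diameter, 42 mm long; dark wooden handle 17 mm diameter at the head, 23 mm from 62 to 150 mm, then a 28 mm bulb. Origin: centre of the head's end face, on which it stands at first; z along the axis to the handle's end. Centre of mass about 31 mm from the origin
- brass_head (a point): Centre of the brass head, on the axis 21 mm from the mallet's origin; axes as the mallet
- brass_handle (a point): Point on the handle's axis 129 mm from the mallet's origin, which lies over the narrow notch when laid; axes as the mallet
- mat: Green cutting mat 240 mm (x) by 300 mm (y), thin and flush with the bench; origin at its centre. The mallets, the tub and the bottle stand on it, in any arrangement
- panel: Fixed carved wooden panel 240 by 240 mm, 12 mm thick, on the other side of the rest; origin at the centre of its underside. The gouge lies on it
- tub: Loose white tub with a green lid, 84 mm diameter, 95 mm tall, upright; origin at the centre of its underside. To be left alone
- bottle: Loose purple glue bottle with a white nozzle, 54 mm diameter, 150 mm tall, upright; origin at the centre of its underside. To be left alone
- gouge: Loose carving gouge lying on the carved panel: eight-sided wooden handle 26 mm thick and 120 mm long towards -x, steel blade 119 mm long towards +x, 26 mm high; origin on the panel's top under the ferrule, where handle and blade join. To be left alone
- phone: Loose dark phone lying flat, 72 mm (x) by 150 mm (y) by 8 mm; origin at the centre of its underside. To be left alone
Mind the look-alikes: they are no part of the job. What is shaped like the steel_mallet but turquoise is not meant.

How it is judged:
By the outcome, as a careful person would: the job done as asked, in the order asked, and still so for the second after the job is handed in, with the robot touching nothing.
It also fails if it takes over 72 s, if anything falls off the work surface, if the arm or the gripper's body presses on something with over 40 N, if the wrist force passes 120 N, or if a joint passes its speed limit or range.

## Robot

A 6-joint arm with a two-finger parallel gripper is mounted at the origin on the work surface. World frame = base frame: x ahead of the robot, y to its left, z up, the work surface at z = 0. Lengths are in m, angles in rad, forces in N, time in s.
With the tool pointing down it reaches from about 0.425 to 0.95 m from the base axis. Payload 14.7 kg.
Tool frame: the origin (TCP) lies at the very end of the fingers, on their centre line; the grasp point (between the pads) lies 19 mm behind it; z points along the fingers, y is the direction in which the jaws open and shut (so a half turn about z gives the same grasp; the last joint's range is limited). The gripper opens to 85 mm and grips with 20 to 120 N. Pads are 22 mm wide; open, the fingers measure 114 mm over their backs; the gripper's body (76 mm by 85 mm) begins 54 mm behind the grasp point. The pads swing forward as they close: fully open they stand 13 mm farther back than shut.
Start: joints at [-0.047, 0.48, 1.596, -0, 1.065, -0.047], TCP at [0.65, 0, 0.231] pointing down, gripper open.
Joint ranges: [-2.75, 2.75], [-0.82, 2.05], [0.23, 2.67], [-1.56, 4.7], [0.09, 2.69], [-2.92, 2.92]. Speed limits (rad/s): [1.89, 1.89, 2.39, 3.01, 3.01, 3.01].

## Interface

Orientations are given as a 3x3 rotation matrix whose columns are the frame's x, y, z axes.
In Python, from bench import env, cams, job gives the robot as it stands. The module is installed in compiled form; this text tells all that it offers.
- The arm moves only by the tool drive_tool, never from a script. Its argument "increments" is a list of rows, each an object with "claw": the closure, from 0 (fully open) to 1 (shut); "slide": the shift along the tool's x, y, z in mm, a list of three; "turn": the turn, a rotation vector about the tool's x, y, z in rad, a list of three. A call has 1 to 12 rows; each row is the pose to reach, as a shift and turn from the pose commanded when the call began, along the tool's axes at that moment; what a row does not reach only later rows make up. A row lasts 1/12 s, in which the tool goes at most 41.7 mm and 7.16 degrees, less where a joint would pass 70% of its speed; a pose out of reach is approached as far as the arm can. A call with a gripper value outside its range is refused whole. The fingers move at their own pace and stop on an object; "squeeze" is the grip in N (left out, the last holds). Time passes only in rows, so rows that repeat a pose let the fingers close. It gives the time, the measured TCP pose, the force and the opening at its end, in the units of the state.
- env.sense(): the state, without advancing time (a new reading comes with each control period).
- cams.capture(name): name is "scene" or "side" or "wrist"; returns a dict with "img" (420x560x3 uint8, red, green, blue), "intrinsics" (3x3 intrinsics, pixels), "D" ([k1, k2, p1, p2, k3] as OpenCV has them; the pictures are not rectified), "world_from_camera" (4x4, takes a point from camera to world coordinates). Camera axes: x right, y up, looking along -z (the intrinsics and any distortion apply to the point x, -y, -z); pixel columns grow to the right and rows downward; lengths in m; the calibration is good to about 2 mm. A picture is of the moment at which its call begins. There is no depth.
- job.job_done(): hands the job in, once; it reports no verdict.
The state is a dict: "t": time; "joint_pos": joint angles; "dq": joint speeds; "tau": joint torques, N m; "tcp_pos": TCP position; "ee_rot": TCP orientation; "force": force on the tool from outside, world axes, zero at the start; "torque": the same for the moment, N m; "width": finger opening in m.
Only numpy, scipy, OpenCV 4.12 (cv2) and the standard library are available. Lean on these libraries where they do the work, as an engineer would, in place of code of your own. Each camera call takes 0.05 s, during which the arm holds its last target.

## Working session

There is one attempt and no reset: what is moved stays moved. The work goes in short steps, Python scripts to look and compute and a tool call to move; the robot and the scene stay as the last step left them, time stands still between calls to the robot, and variables do not carry over. Pictures are saved under pics/ and viewed, and the job is handed in when it is done.

Besides the shell and the picture viewer there is one more tool, called after "Request:" as name(argument=value, ...), one argument or row to a line, values as JSON. drive_tool: Moves the arm, as the interface text tells. Its arguments: {"type":"object","properties":{"increments":{"type":"array"},"squeeze":{"type":"number"}},"required":["increments"]}

```bash
mkdir -p pics; ls
python3 - <<'E'
from bench import env,cams,job
import cv2,numpy as np,pickle
s=env.sense();print(s)
d={}
for n in ["scene","side","wrist"]:
    c=cams.capture(n);d[n]=c
    cv2.imwrite(f"pics/{n}0.png",c["img"][:,:,::-1]);print(n,c["intrinsics"],c["D"],c["world_from_camera"])
pickle.dump(d,open("cap0.pkl","wb"))
E
```

```text
pics
{'t': 0.0, 'joint_pos': array([-4.66114347e-02,  4.80853210e-01,  1.59682598e+00, -3.29723639e-05,
        1.06508924e+00, -4.65729490e-02]), 'dq': array([-0.00216865, -0.00025953,  0.00122739, -0.00043303, -0.00056675,
        0.00162611]), 'tau': array([ 2.41355090e-03, -9.50650907e+01, -4.30184269e+01, -5.27583288e-04,
        1.24796593e-02,  1.26860105e-04]), 'tcp_pos': array([6.49617252e-01, 2.06717101e-05, 2.30676366e-01]), 'ee_rot': array([[ 2.25113403e-05,  9.99999308e-01, -1.17584260e-03],
       [ 9.99999999e-01, -2.24808183e-05,  2.59707896e-05],
       [ 2.59443377e-05, -1.17584319e-03, -9.99999308e-01]]), 'force': array([-0.04117451,  0.16351092, -0.31335137]), 'torque': array([-0.00815404,  0.0276027 , -0.00480647]), 'width': 0.08536327239926829}
scene [[411.69455671   0.         278.32141471]
 [  0.         411.69455671 212.97983082]
 [  0.           0.           1.        ]] [0.00935295 0.         0.         0.         0.        ] [[-0.56507909 -0.65688253  0.4991903   1.11102261]
 [ 0.824925   -0.43988939  0.35495924  0.44215022]
 [-0.01357801  0.6123746   0.79
[... 234 characters left out ...]
        0.          0.        ] [[ 0.93280577  0.1907868  -0.30573484  0.22313154]
 [-0.3603497   0.48287804 -0.79810832 -0.94044409]
 [-0.00463589  0.8546515   0.51918139  0.75872832]
 [ 0.          0.          0.          1.        ]]
wrist [[301.3751294    0.         285.08311484]
 [  0.         301.3751294  210.13932024]
 [  0.           0.           1.        ]] [-0.00567879  0.          0.          0.          0.        ] [[ 9.99998425e-01 -1.30625166e-03  1.20138175e-03  6.50138557e-01]
 [ 8.60468520e-04  9.48918682e-01  3.15519561e-01  8.08296973e-02]
 [-1.55216154e-03 -3.15518031e-01  9.48918312e-01  3.73573842e-01]
 [ 0.00000000e+00  0.00000000e+00  0.00000000e+00  1.00000000e+00]]
```

View pics/scene0.png

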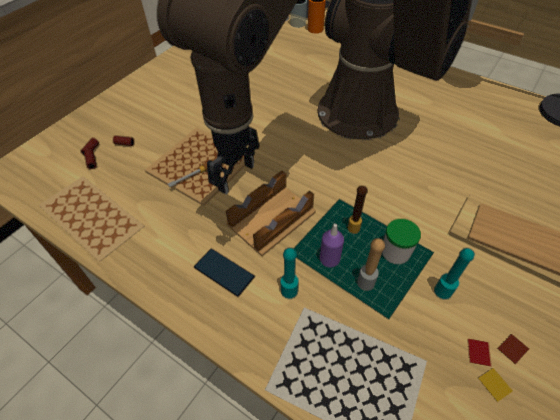

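View pics/side0.png

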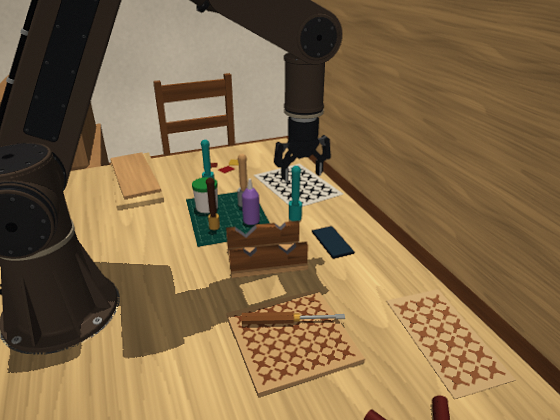

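View pics/wrist0.png

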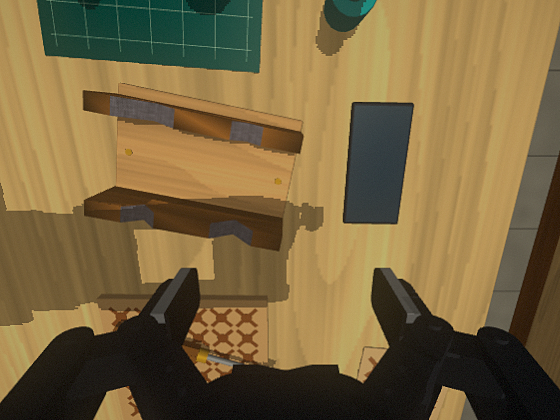

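Scene view: the steel mallet (pale handle, grey head) stands at about (370,270). The brass one (dark handle, yellow head) is at about (358,212). The turquoise ones at (290,272) and (455,272) have the same shape but the wrong colour, so they are decoys. I'll confirm this in an enlarged crop and start measuring.

```bash
cat > h.py <<'E'
import numpy as np,cv2,pickle
def ray(c,uv):
    uv=np.array(uv,float).reshape(-1,1,2)
    n=cv2.undistortPoints(uv,c["intrinsics"],np.array(c["D"])).reshape(-1,2)
    d=np.c_[n[:,0],-n[:,1],-np.ones(len(n))]
    T=c["world_from_camera"];return T[:3,3],d@T[:3,:3].T
def onplane(c,uv,z):
    o,d=ray(c,uv);return o+d*((z-o[2])/d[:,2])[:,None]
def proj(c,P):
    T=np.linalg.inv(c["world_from_camera"]);p=np.atleast_2d(P)@T[:3,:3].T+T[:3,3]
    q=np.c_[p[:,0],-p[:,1],-p[:,2]]
    return cv2.projectPoints(q,np.zeros(3),np.zeros(3),c["intrinsics"],np.array(c["D"]))[0].reshape(-1,2)
def tri(cs,uvs):
    A=np.zeros((3,3));b=np.zeros(3)
    for c,u in zip(cs,uvs):
        o,d=ray(c,u);d=d[0]/np.linalg.norm(d[0]);M=np.eye(3)-np.outer(d,d);A+=M;b+=M@o
    return np.linalg.solve(A,b)
E
python3 - <<'E'
from h import *
d=pickle.load(open("cap0.pkl","rb"))
a=cv2.resize(d["scene"]["img"][160:320,220:480],None,fx=3,fy=3,interpolation=cv2.INTER_CUBIC)
cv2.imwrite("pics/sc_crop.png",a[:,:,::-1])
a=cv2.resize(d["side"]["img"][130:285,160:360],None,fx=3.8,fy=3.8,interpolation=cv2.INTER_CUBIC)
cv2.imwrite("pics/sd_crop.png",a[:,:,::-1])
E
```

```text
(no output)
```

View pics/sc_crop.png

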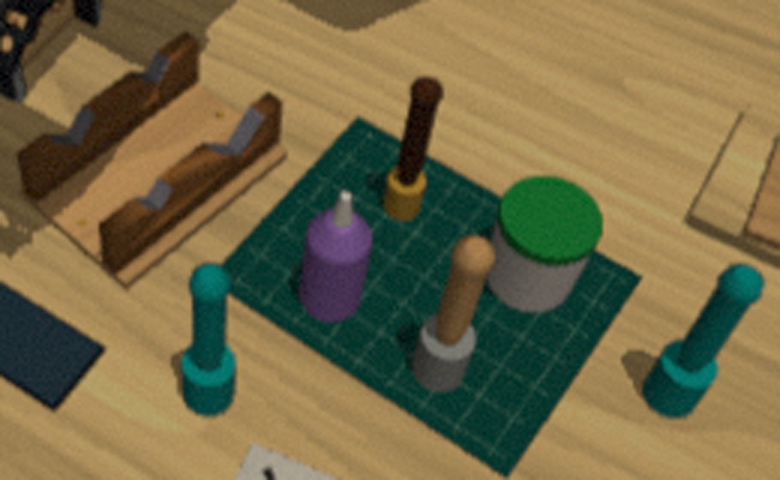

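View pics/sd_crop.png

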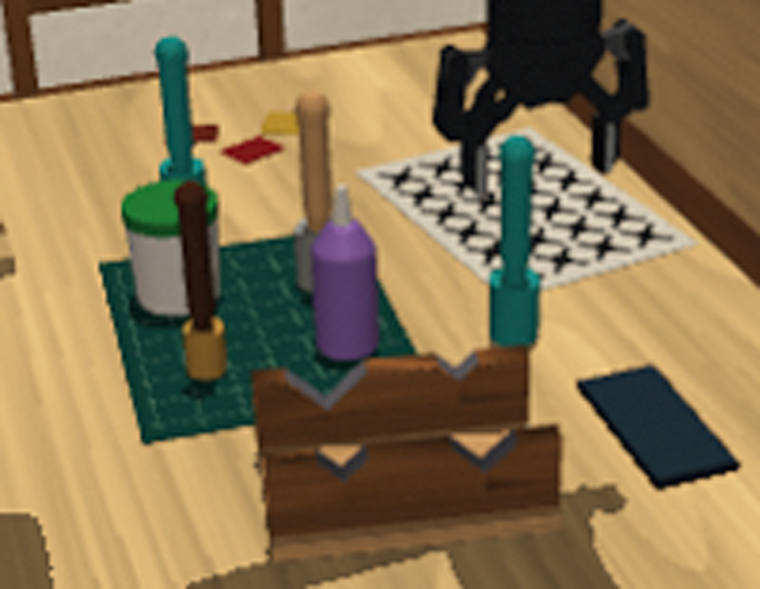

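The crops confirm the targets: pale handle with grey head is steel, dark handle with brass head is brass, and the turquoise ones are decoys. Next is triangulation and the rest pose.

```bash
python3 - <<'E'
from h import *
np.set_printoptions(precision=4,suppress=True)
d=pickle.load(open("cap0.pkl","rb"))
S,D,W=d["scene"],d["side"],d["wrist"]
S_=lambda u,v:(220+u/3-.33,160+v/3-.33)
D_=lambda u,v:(160+u/3.8-.37,130+v/3.8-.37)
P={"brass bulb":tri([S,D],[S_(426,93),D_(190,196)]),"steel bulb":tri([S,D],[S_(474,255),D_(314,109)]),
"bottle tip":tri([S,D],[S_(346,196),D_(343,192)]),"lid":tri([S,D],[S_(550,217),D_(171,206)]),
"turqL bulb":tri([S,D],[S_(210,285),D_(516,153)]),"turqR":tri([S,D],[S_(740,286),D_(172,52)])}
for k,v in P.items(): print(k,v)
# bases via bench plane / from heads
print("brass base scene",onplane(S,[S_(403,205)],0), "side",onplane(D,[D_(207,370)],0))
print("steel base scene",onplane(S,[S_(440,375)],0))
print("mat corners scene",onplane(S,[S_(360,118),S_(640,277),S_(508,475),S_(223,262)],0))
print("mat corners side",onplane(D,[D_(100,263),D_(146,442)],0))
# rest from wrist: board corners z=.014; 
print("wrist board",onplane(W,[(121,83),(302,122)],.014))
print("wrist comb top +y outer/inner",onplane(W,[(84,92),(302,130),(302,150),(84,110)],.074))
print("wrist comb -y",onplane(W,[(86,200),(117,188),(286,232),(282,250)],.074))
print("wrist phone",onplane(W,[(353,102),(413,104),(398,223),(344,221)],.008))
print("scene combs top",onplane(S,[S_(20,153),S_(193,33),S_(278,96),S_(104,222)],.074))
E
python3 - <<'E'
import cv2
a=cv2.imread("pics/wrist0.png")[60:270,60:330]
cv2.imwrite("pics/w_crop.png",cv2.resize(a,None,fx=2.8,fy=2.8,interpolation=cv2.INTER_CUBIC))
E
```

```text
brass bulb [0.4529 0.2271 0.1585]
steel bulb [0.5845 0.3306 0.1685]
bottle tip [0.5732 0.2195 0.1439]
lid [0.4591 0.3544 0.088 ]
turqL bulb [0.7114 0.1851 0.1683]
turqR [0.5015 0.4999 0.1685]
brass base scene [[0.4508 0.2286 0.    ]] side [[0.4524 0.2206 0.    ]]
steel base scene [[ 0.5888  0.3366 -0.    ]]
mat corners scene [[0.3815 0.1446 0.    ]
 [0.4042 0.438  0.    ]
 [0.6379 0.4212 0.    ]
 [0.5958 0.1249 0.    ]]
mat corners side [[0.4044 0.4334 0.    ]
 [0.3829 0.1379 0.    ]]
wrist board [[0.4681 0.1092 0.014 ]
 [0.669  0.0678 0.014 ]]
wrist comb top +y outer/inner [[0.4626 0.0968 0.074 ]
 [0.666  0.0625 0.074 ]
 [0.6663 0.0435 0.074 ]
 [0.4593 0.0809 0.074 ]]
wrist comb -y [[ 0.4428 -0.008   0.074 ]
 [ 0.4774  0.0049  0.074 ]
 [ 0.6508 -0.0435  0.074 ]
 [ 0.6464 -0.0648  0.074 ]]
wrist phone [[ 0.7272  0.0896  0.008 ]
 [ 0.7961  0.0876  0.008 ]
 [ 0.7961 -0.0581  0.008 ]
 [ 0.7259 -0.0554  0.008 ]]
scene combs top [[ 0.6409 -0.0607  0.074 ]
 [ 0.4356 -0.0149  0.074 ]
 [ 0.4581  0.0936  0.074 ]
 [ 0.6592  0.0449  0.074 ]]
```

View pics/w_crop.png

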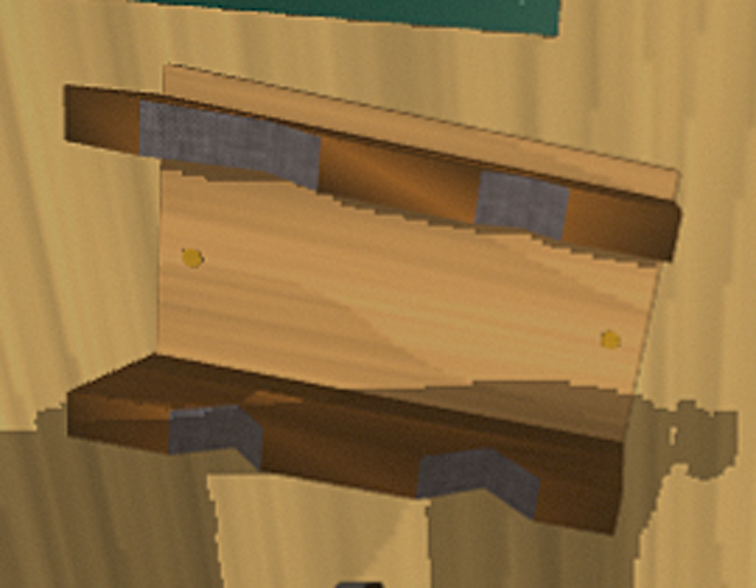

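```bash
cat >> h.py <<'E'
def fit2(L,Wd):
    L=np.array(L);Wd=np.array(Wd);l0=L.mean(0);w0=Wd.mean(0)
    H=(L-l0).T@(Wd-w0);th=np.arctan2(H[0,1]-H[1,0],H[0,0]+H[1,1])
    R=np.array([[np.cos(th),-np.sin(th)],[np.sin(th),np.cos(th)]])
    t=w0-R@l0;r=Wd-(L@R.T+t);return th,t,r
E
python3 - <<'E'
from h import *
np.set_printoptions(precision=4,suppress=True)
d=pickle.load(open("cap0.pkl","rb"));S,D,W=d["scene"],d["side"],d["wrist"]
S_=lambda u,v:(220+u/3-.33,160+v/3-.33)
D_=lambda u,v:(160+u/3.8-.37,130+v/3.8-.37)
W_=lambda u,v:(60+u/2.8-.32,60+v/2.8-.32)
def fit(L,c,px,z):
    P=onplane(c,px,z)[:,:2];th,t,r=fit2(L,P);print(np.degrees(th),t,"\n",r*1000)
L=[(-.105,.063),(.105,.063),(.105,.045),(-.105,.045),(-.105,-.045),(-.105,-.063),(.105,-.063)]
fit(L,W,[W_(65,85),W_(680,207),W_(672,262),W_(65,140),W_(68,394),W_(68,437),W_(614,533)],.074)
# bumps/pins and board corners
fit([(-.105,.075),(.105,.075)],W,[W_(163,64),W_(680,172)],.014)
fit([(-.105,.063),(.105,.063),(-.105,-.063),(.105,-.063)],S,[S_(278,96),S_(104,222),S_(193,33),S_(20,153)],.074)
# narrow etc notch edges in side view: top front edges
print(onplane(D,[D_(255,375),D_(527,348),D_(265,458),D_(558,428)],.074))
print(onplane(W,[W_(140,100),W_(318,137),W_(478,172),W_(568,190),W_(168,452),W_(262,470),W_(418,497),W_(534,515)],.074))
E
```

```text
-10.957552108498215 [0.5523 0.0166] 
 [[ 0.7077  0.0585]
 [-0.7874  0.6382]
 [ 0.1752 -0.5216]
 [ 0.513   0.4018]
 [-0.0833 -0.8042]
 [-0.226  -0.0759]
 [-0.2992  0.3031]]
-11.30253088388994 [0.5524 0.0157] 
 [[ 0.5164 -0.1032]
 [-0.5164  0.1032]]
-12.540009775466478 [0.5485 0.0157] 
 [[-1.5055 -6.4206]
 [-5.4213 -9.4864]
 [ 3.3211  8.05  ]
 [ 3.6057  7.857 ]]
[[ 0.4617  0.0876  0.074 ]
 [ 0.6643  0.0479  0.074 ]
 [ 0.4401 -0.0161  0.074 ]
 [ 0.6428 -0.0572  0.074 ]]
[[ 0.486   0.0938  0.074 ]
 [ 0.5441  0.0821  0.074 ]
 [ 0.5975  0.0707  0.074 ]
 [ 0.628   0.0648  0.074 ]
 [ 0.4739 -0.0313  0.074 ]
 [ 0.5087 -0.0386  0.074 ]
 [ 0.5675 -0.0497  0.074 ]
 [ 0.612  -0.0572  0.074 ]]
```

```bash
cat > plan.py <<'E'
import numpy as np,sys
from scipy.spatial.transform import Rotation as Ro
YAW=np.radians(-11.0);RC=np.array([.5523,.0165])
def rest(p):
    c,s=np.cos(YAW),np.sin(YAW);return np.r_[RC+np.array([c*p[0]-s*p[1],s*p[0]+c*p[1]]),p[2]]
def tool(az,tilt):
    """tool z at azimuth az (deg), elevation -tilt (deg); tilt may exceed 90; jaw horizontal"""
    a=np.radians(az);t=np.radians(tilt);h=np.array([np.cos(a),np.sin(a),0]);k=np.array([0,0,1.])
    z=h*np.cos(t)-k*np.sin(t); x=h*np.sin(t)+k*np.cos(t); y=np.cross(z,x); return np.c_[x,y,z]
def rel(s,P,R):
    """slide mm/turn from state s to TCP pose P,R"""
    R0=s["ee_rot"];sl=R0.T@(np.asarray(P)-s["tcp_pos"])*1e3;tu=Ro.from_matrix(R0.T@R).as_rotvec();return sl,tu
def show(s,P,R,n):
    sl,tu=rel(s,P,R);print("total slide",np.round(sl,1),"turn",np.round(tu,3),"deg",np.degrees(np.linalg.norm(tu)).round(1))
    print("per row /%d:"%n,np.round(sl/n,2),np.round(tu/n,4))
E
python3 - <<'E'
from plan import *
from bench import env
np.set_printoptions(precision=4,suppress=True)
s=env.sense()
R=tool(79,35);print(R)
g=np.array([.4525,.2265,.085]);P=g+R[:,2]*(.019-.11)
print(P);show(s,P,R,12)
E
```

```text
[[ 0.1094  0.9816  0.1563]
 [ 0.563  -0.1908  0.8041]
 [ 0.8192  0.     -0.5736]]
[0.4383 0.1533 0.1372]
total slide [ 153.3 -211.3   93.8] turn [-0.093  0.957  0.177] deg 56.0
per row /12: [ 12.78 -17.61   7.82] [-0.0078  0.0797  0.0147]
```

Request:
drive_tool(
  increments=[
    {"claw": 0, "slide": [13, -18, 0], "turn": [-0.008, 0.08, 0.015]},
    {"claw": 0, "slide": [26, -36, 0], "turn": [-0.016, 0.16, 0.03]},
    {"claw": 0, "slide": [39, -54, 5], "turn": [-0.023, 0.24, 0.044]},
    {"claw": 0, "slide": [52, -72, 12], "turn": [-0.031, 0.32, 0.059]},
    {"claw": 0, "slide": [65, -90, 20], "turn": [-0.039, 0.4, 0.074]},
    {"claw": 0, "slide": [78, -108, 28], "turn": [-0.047, 0.48, 0.089]},
    {"claw": 0, "slide": [91, -126, 36], "turn": [-0.054, 0.56, 0.103]},
    {"claw": 0, "slide": [104, -144, 44], "turn": [-0.062, 0.64, 0.118]},
    {"claw": 0, "slide": [117, -162, 52], "turn": [-0.07, 0.72, 0.133]},
    {"claw": 0, "slide": [130, -180, 60], "turn": [-0.078, 0.8, 0.148]},
    {"claw": 0, "slide": [142, -196, 68], "turn": [-0.085, 0.88, 0.162]},
    {"claw": 0, "slide": [153, -211, 76], "turn": [-0.093, 0.957, 0.177]},
  ],
)

```text
t: 1.15
tcp_pos: [0.4388, 0.1533, 0.1556]
ee_rot: [[0.108, 0.981, 0.16], [0.561, -0.193, 0.805], [0.821, 0.003, -0.571]]
force: [0.7, -0.3, -1.5]
width: 0.0851
```

```bash
cat > cap.py <<'E'
import sys,cv2,pickle
from bench import env,cams
tag=sys.argv[1];d={}
for n in sys.argv[2:]:
    d[n]=cams.capture(n);cv2.imwrite(f"pics/{n}{tag}.png",d[n]["img"][:,:,::-1])
pickle.dump(d,open(f"cap{tag}.pkl","wb"))
s=env.sense();print(s["t"],s["joint_pos"].round(3),s["tcp_pos"].round(4))
E
python3 cap.py 1 wrist side
```

```text
1.25 [-0.443  0.61   2.318  1.186  1.032 -1.321] [0.4359 0.1539 0.1536]
```

View pics/wrist1.png

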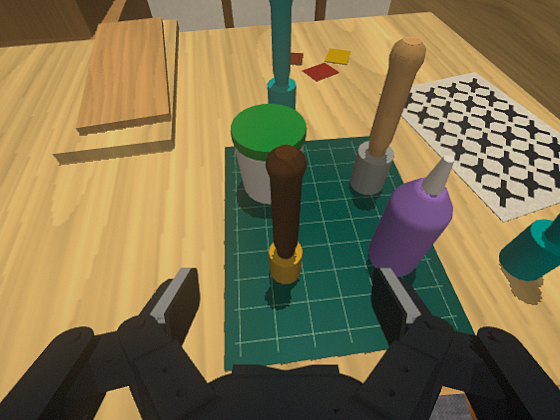

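View pics/side1.png

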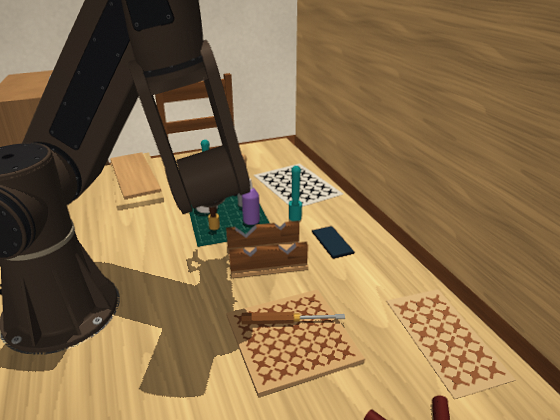

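The wrist view shows the brass mallet at (286,215), bulb at (286,163) and head at (286,263), nearly centred between the fingers. I'll refine its position.

Run:
```python
from h import *
from plan import *
from bench import env
np.set_printoptions(precision=4,suppress=True)
d0=pickle.load(open("cap0.pkl","rb"));d=pickle.load(open("cap1.pkl","rb"));W=d["wrist"];S=d0["scene"];D=d0["side"]
S_=lambda u,v:(220+u/3-.33,160+v/3-.33);D_=lambda u,v:(160+u/3.8-.37,130+v/3.8-.37)
print("brass bulb",tri([S,D,W],[S_(426,93),D_(190,196),(286,164)]),tri([S,W],[S_(426,93),(286,164)]))
print("steel bulb",tri([S,D,W],[S_(474,255),D_(314,109),(407,53)]),tri([S,W],[S_(474,255),(407,53)]))
print("base ring brass",onplane(W,[(285,277)],0))
# head bottom front edge at plane 0; reproj check
for b in ([.4525,.2265,0],[.4525,.2265,.158],[.4525,.2265,.042],[.585,.333,0],[.585,.333,.169],[.585,.333,.056]):
    print(b,proj(W,b),(proj(S,b)-(220,160))*3,(proj(D,b)-(160,130))*3.8)
s=env.sense();R=tool(79,35)
for g in (.091,.03,0):
    P=np.array([.4525,.2265,.085])+R[:,2]*(.019-g);show(s,P,R,8)
```

```text
brass bulb [0.4536 0.2274 0.159 ] [0.454  0.2275 0.1599]
steel bulb [0.5853 0.331  0.1704] [0.5851 0.3319 0.1728]
base ring brass [[0.452  0.2179 0.    ]]
[0.4525, 0.2265, 0] [[283.9065 269.7239]] [[399.1245 204.2352]] [[204.0245 364.9507]]
[0.4525, 0.2265, 0.158] [[283.6797 167.0159]] [[424.1133  92.0464]] [[187.9686 195.346 ]]
[0.4525, 0.2265, 0.042] [[283.8649 250.9701]] [[405.213  176.8849]] [[199.902  321.8249]]
[0.585, 0.333, 0] [[364.8763 181.6699]] [[437.19   368.5074]] [[318.1933 276.0562]]
[0.585, 0.333, 0.169] [[404.5776  56.3366]] [[472.8357 257.7921]] [[309.4774 104.3594]]
[0.585, 0.333, 0.056] [[374.791  150.4158]] [[447.9338 335.1195]] [[315.3914 221.3332]]
total slide [-13.6   2.5  28.2] turn [-0.002 -0.004 -0.006] deg 0.5
per row /8: [-1.7   0.32  3.53] [-0.0002 -0.0005 -0.0008]
total slide [-13.9   2.7  89.2] turn [-0.002 -0.004 -0.006] deg 0.5
per row /8: [-1.73  0.33 11.15] [-0.0002 -0.0005 -0.0008]
total slide [-14.    2.7 119.2] turn [-0.002 -0.004 -0.006] deg 0.5
per row /8: [-1.75  0.34 14.9 ] [-0.0002 -0.0005 -0.0008]
```

Request:
drive_tool(
  increments=[
    {"claw": 0, "slide": [-4, 1, 8], "turn": [0, 0, 0]},
    {"claw": 0, "slide": [-9, 3, 20], "turn": [0, 0, 0]},
    {"claw": 0, "slide": [-14, 4, 34], "turn": [0, 0, 0]},
    {"claw": 0, "slide": [-14, 4, 48], "turn": [0, 0, 0]},
    {"claw": 0, "slide": [-14, 4, 62], "turn": [0, 0, 0]},
    {"claw": 0, "slide": [-14, 4, 76], "turn": [0, 0, 0]},
    {"claw": 0, "slide": [-14, 4, 90], "turn": [0, 0, 0]},
    {"claw": 0, "slide": [-14, 4, 102], "turn": [0, 0, 0]},
    {"claw": 0, "slide": [-14, 4, 111], "turn": [0, 0, 0]},
    {"claw": 0, "slide": [-14, 4, 116], "turn": [0, 0, 0]},
    {"claw": 0, "slide": [-14, 4, 119], "turn": [0, 0, 0]},
    {"claw": 0, "slide": [-14, 4, 119], "turn": [0, 0, 0]},
  ],
)

```text
t: 2.25
tcp_pos: [0.4606, 0.2405, 0.0756]
ee_rot: [[0.108, 0.982, 0.157], [0.564, -0.19, 0.804], [0.819, 0.002, -0.574]]
force: [-0.8, 0.7, -0.5]
width: 0.0852
```

```bash
python3 cap.py 2 wrist scene
```

```text
2.35 [-0.22   0.798  2.32   1.527  0.961 -1.544] [0.4604 0.2399 0.0758]
```

View pics/wrist2.png

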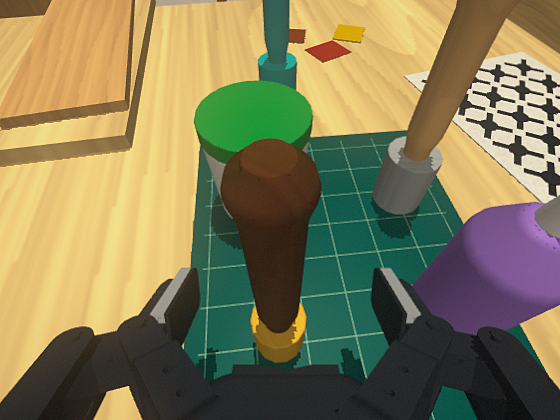

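View pics/scene2.png

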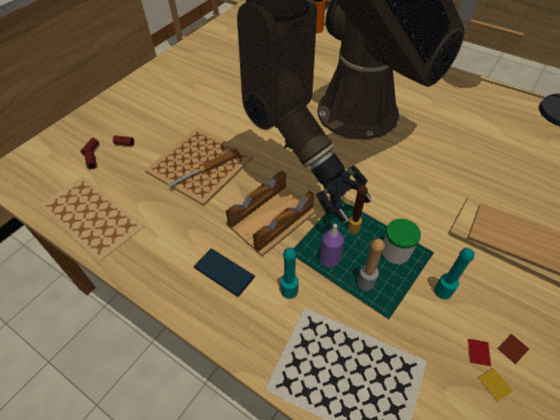

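Request:
drive_tool(
  increments=[
    {"claw": 0, "slide": [0, -2, 1], "turn": [0, 0, 0]},
    {"claw": 0, "slide": [0, -4, 2], "turn": [0, 0, 0]},
    {"claw": 0, "slide": [0, -4, 2], "turn": [0, 0, 0]},
    {"claw": 0.3, "slide": [0, -4, 2], "turn": [0, 0, 0]},
    {"claw": 0.5, "slide": [0, -4, 2], "turn": [0, 0, 0]},
    {"claw": 0.6, "slide": [0, -4, 2], "turn": [0, 0, 0]},
    {"claw": 0.65, "slide": [0, -4, 2], "turn": [0, 0, 0]},
    {"claw": 0.7, "slide": [0, -4, 2], "turn": [0, 0, 0]},
    {"claw": 0.75, "slide": [0, -4, 2], "turn": [0, 0, 0]},
    {"claw": 0.85, "slide": [0, -4, 2], "turn": [0, 0, 0]},
    {"claw": 1, "slide": [0, -4, 2], "turn": [0, 0, 0]},
    {"claw": 1, "slide": [0, -4, 2], "turn": [0, 0, 0]},
  ],
  squeeze=80,
)

```text
t: 3.35
tcp_pos: [0.4566, 0.2424, 0.0746]
ee_rot: [[0.109, 0.982, 0.157], [0.563, -0.191, 0.804], [0.819, 0.001, -0.573]]
force: [0.5, -1.3, 4.0]
width: 0.0213
```

```bash
python3 cap.py 3 wrist
```

```text
3.4 [-0.216  0.802  2.329  1.54   0.961 -1.559] [0.4566 0.2424 0.0746]
```

View pics/wrist3.png

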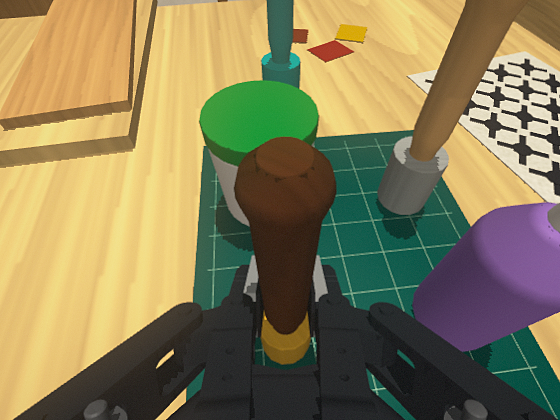

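Grasp holds. Lifting straight up.

Request:
drive_tool(
  increments=[
    {"claw": 1, "slide": [4, 0, -2.8], "turn": [0, 0, 0]},
    {"claw": 1, "slide": [12, 0, -8.4], "turn": [0, 0, 0]},
    {"claw": 1, "slide": [24, 0, -16.8], "turn": [0, 0, 0]},
    {"claw": 1, "slide": [37, 0, -26], "turn": [0, 0, 0]},
    {"claw": 1, "slide": [50, 0, -35], "turn": [0, 0, 0]},
    {"claw": 1, "slide": [63, 0, -44], "turn": [0, 0, 0]},
    {"claw": 1, "slide": [76, 0, -53], "turn": [0, 0, 0]},
    {"claw": 1, "slide": [89, 0, -62], "turn": [0, 0, 0]},
    {"claw": 1, "slide": [102, 0, -71], "turn": [0, 0, 0]},
    {"claw": 1, "slide": [114, 0, -80], "turn": [0, 0, 0]},
    {"claw": 1, "slide": [124, 0, -87], "turn": [0, 0, 0]},
    {"claw": 1, "slide": [130, 0, -91], "turn": [0, 0, 0]},
  ],
  squeeze=90,
)

```text
t: 4.4
tcp_pos: [0.4562, 0.2424, 0.2342]
ee_rot: [[0.108, 0.982, 0.157], [0.564, -0.191, 0.804], [0.819, 0.002, -0.574]]
force: [0.6, 0.1, -3.6]
width: 0.0207
```

Run:
```python
from plan import *
from bench import env
np.set_printoptions(precision=4,suppress=True)
s=env.sense();print(s["t"],s["tcp_pos"],s["joint_pos"],s["width"],s["force"])
for tl,z,f in ((65,.24,.35),(95,.22,.7),(125,.17,1)):
    R=tool(79,tl);G0=np.array([.4541,.2271,0]);G1=rest([.050,.0105,0]);g=G0+(G1-G0)*f;g[2]=z
    P=g+R[:,2]*.019;print(tl,P);show(s,P,R,12)
```

```text
4.4 [0.4562 0.2424 0.2342] [-0.2162  0.4149  2.2868  1.2618  1.034  -1.0545] 0.020658083573953958 [ 0.6211  0.0898 -3.5878]
65 [0.5079 0.1615 0.2228]
total slide [-49.3  66.2 -50.2] turn [ 0.001 -0.523  0.001] deg 30.0
per row /12: [-4.11  5.52 -4.19] [ 0.0001 -0.0436  0.0001]
95 [0.5583 0.0786 0.2011]
total slide [-108.4  131.5  -96.5] turn [ 0.002 -1.047  0.001] deg 60.0
per row /12: [-9.03 10.96 -8.04] [ 0.0001 -0.0872  0.    ]
125 [0.6013 0.0066 0.1544]
total slide [-182.5  187.4 -120.8] turn [ 0.002 -1.57   0.   ] deg 90.0
per row /12: [-15.21  15.62 -10.07] [ 0.0002 -0.1309  0.    ]
```

Request:
drive_tool(
  increments=[
    {"claw": 1, "slide": [-3, 4, -3], "turn": [0, -0.03, 0]},
    {"claw": 1, "slide": [-10, 13, -10], "turn": [0, -0.1, 0]},
    {"claw": 1, "slide": [-19, 25, -19], "turn": [0, -0.2, 0]},
    {"claw": 1, "slide": [-29, 38, -29], "turn": [0, -0.3, 0]},
    {"claw": 1, "slide": [-39, 52, -39], "turn": [0, -0.41, 0]},
    {"claw": 1, "slide": [-49, 66, -50], "turn": [0, -0.52, 0]},
    {"claw": 1, "slide": [-60, 79, -60], "turn": [0, -0.63, 0]},
    {"claw": 1, "slide": [-72, 92, -70], "turn": [0, -0.74, 0]},
    {"claw": 1, "slide": [-84, 105, -80], "turn": [0, -0.85, 0]},
    {"claw": 1, "slide": [-95, 117, -88], "turn": [0, -0.94, 0]},
    {"claw": 1, "slide": [-104, 127, -94], "turn": [0, -1.01, 0]},
    {"claw": 1, "slide": [-108, 131, -97], "turn": [0, -1.047, 0]},
  ],
)

```text
t: 5.4
tcp_pos: [0.5587, 0.0783, 0.1997]
ee_rot: [[0.19, 0.982, -0.016], [0.978, -0.19, -0.09], [-0.092, 0.001, -0.996]]
force: [-1.2, 0.0, -3.1]
width: 0.0207
```

```bash
python3 - <<'E'
from plan import *
from bench import env
np.set_printoptions(precision=4,suppress=True)
s=env.sense();print(s["t"],s["tcp_pos"],s["joint_pos"],s["width"],s["force"],s["torque"])
R=tool(79,125);g=rest([.050,.0105,.16]);P=g+R[:,2]*.019;print(P);show(s,P,R,8)
E
python3 cap.py 4 wrist side
```

```text
5.4 [0.5587 0.0783 0.1997] [ 0.1428  0.4134  1.805  -0.1065  0.955   0.3972] 0.020723752009967924 [-1.1639  0.0108 -3.098 ] [ 0.2215  0.021  -0.0211]
[0.6013 0.0066 0.1444]
total slide [-57.   55.4  60.8] turn [ 0.001 -0.519  0.   ] deg 29.7
per row /8: [-7.13  6.92  7.6 ] [ 0.0001 -0.0649  0.    ]
5.5 [ 0.142  0.413  1.807 -0.102  0.954  0.393] [0.5578 0.0792 0.1993]
```

View pics/side4.png

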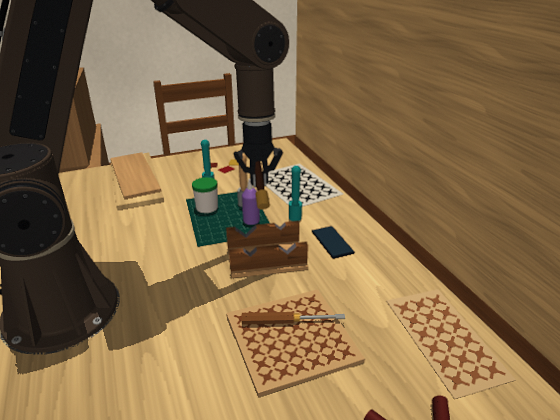

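View pics/wrist4.png

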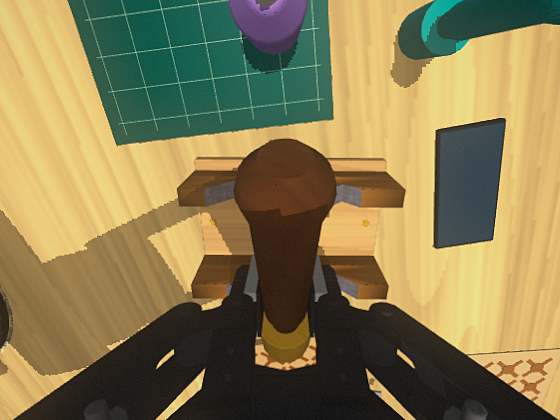

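No slip: in the wrist view the mallet sits as it did at the grasp, bulb at (285,185). Rotating to level above the bay.

Request:
drive_tool(
  increments=[
    {"claw": 1, "slide": [-3, 3, 3], "turn": [0, -0.025, 0]},
    {"claw": 1, "slide": [-8, 9, 9], "turn": [0, -0.08, 0]},
    {"claw": 1, "slide": [-15, 16, 17], "turn": [0, -0.15, 0]},
    {"claw": 1, "slide": [-23, 23, 26], "turn": [0, -0.22, 0]},
    {"claw": 1, "slide": [-31, 31, 34], "turn": [0, -0.29, 0]},
    {"claw": 1, "slide": [-39, 39, 43], "turn": [0, -0.36, 0]},
    {"claw": 1, "slide": [-46, 46, 50], "turn": [0, -0.43, 0]},
    {"claw": 1, "slide": [-52, 51, 56], "turn": [0, -0.48, 0]},
    {"claw": 1, "slide": [-56, 54, 60], "turn": [0, -0.51, 0]},
    {"claw": 1, "slide": [-57, 55, 61], "turn": [0, -0.519, 0]},
    {"claw": 1, "slide": [-57, 55, 61], "turn": [0, -0.519, 0]},
  ],
)

```text
t: 6.42
tcp_pos: [0.5994, 0.0072, 0.1438]
ee_rot: [[0.157, 0.981, -0.11], [0.807, -0.191, -0.558], [-0.569, -0.001, -0.822]]
force: [0.7, -0.7, -3.4]
width: 0.0207
```

```bash
python3 cap.py 5 wrist side scene
python3 - <<'E'
import cv2
a=cv2.imread("pics/side5.png")[140:290,180:350];cv2.imwrite("pics/side5c.png",cv2.resize(a,None,fx=4,fy=4,interpolation=cv2.INTER_CUBIC))
a=cv2.imread("pics/scene5.png")[140:290,200:400];cv2.imwrite("pics/scene5c.png",cv2.resize(a,None,fx=4,fy=4,interpolation=cv2.INTER_CUBIC))
E
```

```text
6.5667 [ 0.278  0.679  1.654 -0.58   1.178  0.8  ] [0.6    0.0071 0.1452]
```

View pics/side5c.png

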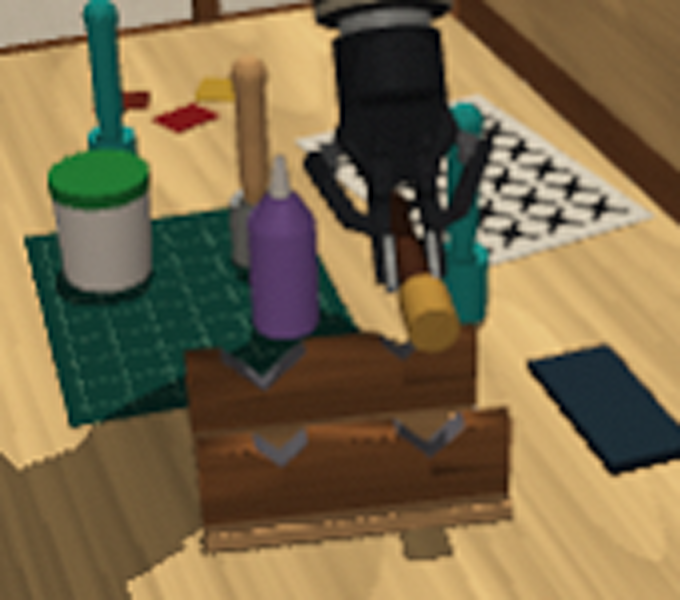

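View pics/scene5c.png

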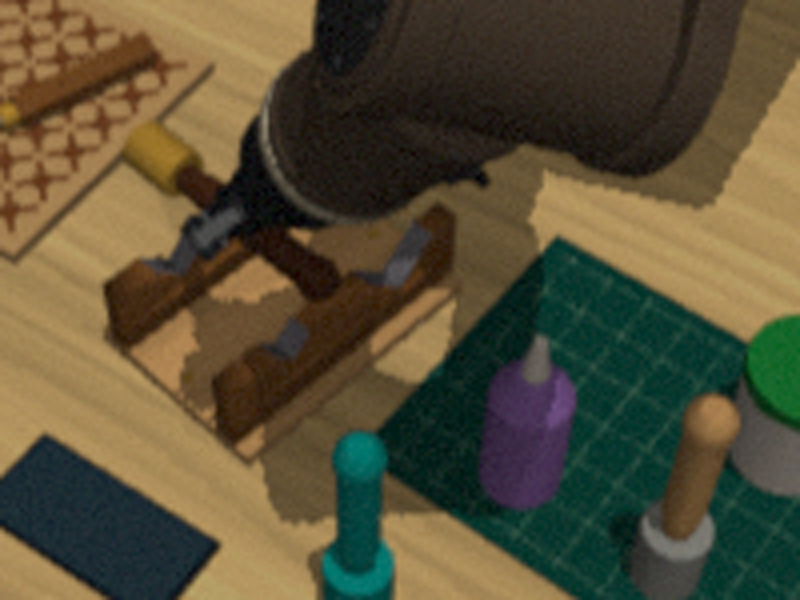

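View pics/wrist5.png

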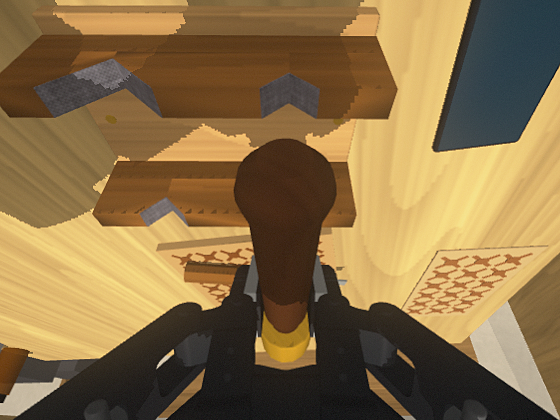

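Run:
```python
from h import *
from plan import *
from bench import env
np.set_printoptions(precision=4,suppress=True)
d=pickle.load(open("cap5.pkl","rb"));s=env.sense();R=s["ee_rot"];T=s["tcp_pos"]
# mallet axis in tool frame as grasped: world up in grasp tool frame
Rg=np.array([[.109,.982,.157],[.563,-.191,.804],[.819,.001,-.573]])
Tg=np.array([.4566,.2424,.0746]);B=np.array([.4538,.2272,0])
ax=R@Rg.T@[0,0,1];O=T+R@Rg.T@(B-Tg)
print("axis",ax,"rest a",rest([0,1,0])-rest([0,0,0]));print("origin",O,"head",O+.021*ax,"seat",rest([.05,-.054,.075]),"handle",O+.129*ax,"seat",rest([.05,.054,.075]))
for n,k,off in(("side",4,(180,140)),("scene",4,(200,140))):
    print(n,((proj(d[n],np.array([O,O+.021*ax,O+.042*ax,O+.129*ax,O+.161*ax]))-off)*k).round(0).tolist())
```

```text
axis [0.1926 0.9808 0.0064] rest a [0.1908 0.9816 0.    ]
origin [ 0.5857 -0.0662  0.1602] head [ 0.5898 -0.0456  0.1603] seat [ 0.5911 -0.046   0.075 ] handle [0.6106 0.0603 0.161 ] seat [0.6117 0.06   0.075 ]
side [[433.0, 324.0], [427.0, 307.0], [421.0, 290.0], [397.0, 225.0], [389.0, 203.0]]
scene [[138.0, 139.0], [159.0, 156.0], [181.0, 173.0], [277.0, 249.0], [314.0, 278.0]]
```

Request:
drive_tool(
  increments=[
    {"claw": 1, "slide": [4, 0, 6], "turn": [0, 0, 0]},
    {"claw": 1, "slide": [10, 1, 14], "turn": [0, 0, 0]},
    {"claw": 1, "slide": [16, 1, 23], "turn": [0, 0, 0]},
    {"claw": 1, "slide": [22, 1, 32], "turn": [0, 0, 0]},
    {"claw": 1, "slide": [28, 1, 41], "turn": [0, 0, 0]},
    {"claw": 1, "slide": [34, 1, 49], "turn": [0, 0, 0]},
    {"claw": 1, "slide": [38, 1, 55], "turn": [0, 0, 0]},
    {"claw": 1, "slide": [41, 1, 59], "turn": [0, 0, 0]},
    {"claw": 1, "slide": [43, 1, 62], "turn": [0, 0, 0]},
    {"claw": 1, "slide": [44, 1, 64], "turn": [0, 0, 0]},
    {"claw": 1, "slide": [44, 1, 64], "turn": [0, 0, 0]},
  ],
)

```text
t: 7.48
tcp_pos: [0.601, 0.0066, 0.0667]
ee_rot: [[0.157, 0.982, -0.108], [0.807, -0.191, -0.559], [-0.57, 0.001, -0.822]]
force: [-0.5, -0.9, -2.6]
width: 0.0206
```

```bash
python3 cap.py 6 wrist side scene
python3 - <<'E'
import cv2
a=cv2.imread("pics/side6.png")[180:290,200:350];cv2.imwrite("pics/side6c.png",cv2.resize(a,None,fx=5,fy=5,interpolation=cv2.INTER_CUBIC))
a=cv2.imread("pics/scene6.png")[140:290,200:400];cv2.imwrite("pics/scene6c.png",cv2.resize(a,None,fx=4,fy=4,interpolation=cv2.INTER_CUBIC))
from plan import *
from bench import env
s=env.sense();R=s["ee_rot"];T=s["tcp_pos"]
Rg=np.array([[.109,.982,.157],[.563,-.191,.804],[.819,.001,-.573]])
Tg=np.array([.4566,.2424,.0746]);B=np.array([.4538,.2272,0])
ax=R@Rg.T@[0,0,1];O=T+R@Rg.T@(B-Tg);print(ax,"err",O+.021*ax-rest([.05,-.054,.075]),O+.129*ax-rest([.05,.054,.075]),s["force"])
E
```

```text
7.6333 [ 0.278  0.785  1.679 -0.617  1.071  0.882] [0.6013 0.0067 0.0673]
[0.19205117 0.98090968 0.00485214] err [5.31794706e-05 9.80837983e-05 7.51784138e-03] [1.87334349e-04 2.05936719e-05 8.04187236e-03] [-0.01658276 -0.04550324 -2.41728406]
```

View pics/side6c.png

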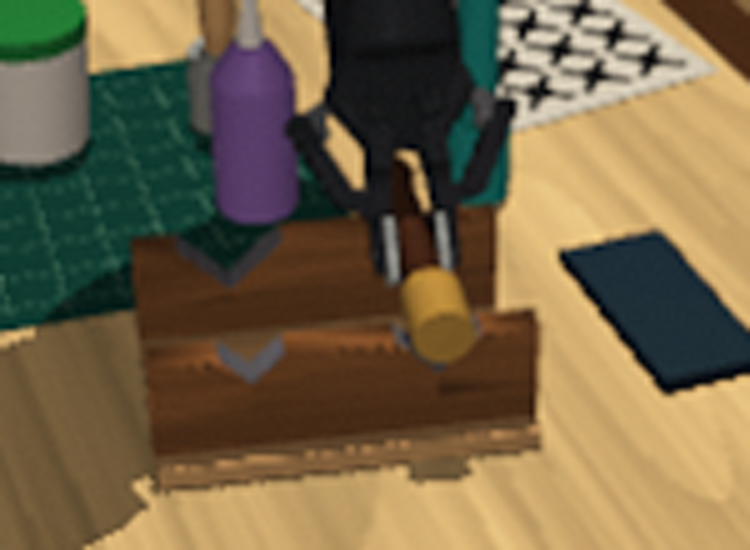

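View pics/scene6c.png

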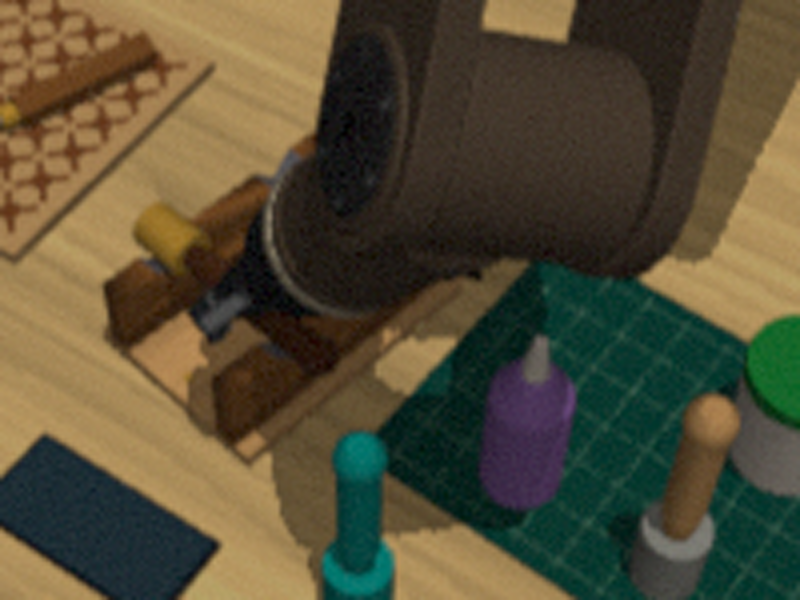

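View pics/wrist6.png

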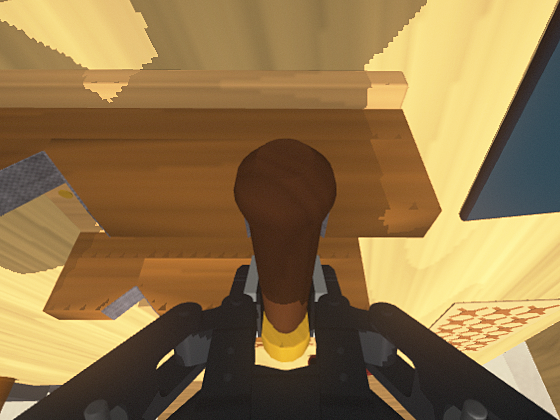

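Mallet is centred over both notches. Lowering the last 7–8 mm slowly.

Request:
drive_tool(
  increments=[
    {"claw": 1, "slide": [0.6, 0, 0.8], "turn": [0, 0, 0]},
    {"claw": 1, "slide": [1.1, 0, 1.6], "turn": [0, 0, 0]},
    {"claw": 1, "slide": [1.7, 0, 2.5], "turn": [0, 0, 0]},
    {"claw": 1, "slide": [2.3, 0, 3.3], "turn": [0, 0, 0]},
    {"claw": 1, "slide": [2.8, 0, 4.1], "turn": [0, 0, 0]},
    {"claw": 1, "slide": [3.1, 0, 4.5], "turn": [0, 0, 0]},
    {"claw": 1, "slide": [3.4, 0, 4.9], "turn": [0, 0, 0]},
    {"claw": 1, "slide": [3.4, 0, 4.9], "turn": [0, 0, 0]},
  ],
)

```text
t: 8.3
tcp_pos: [0.601, 0.0067, 0.0608]
ee_rot: [[0.157, 0.982, -0.108], [0.807, -0.191, -0.559], [-0.57, 0.001, -0.822]]
force: [-0.7, -0.4, -3.3]
width: 0.021
```

```bash
cat > err.py <<'E'
from plan import *
from bench import env
s=env.sense();R=s["ee_rot"];T=s["tcp_pos"]
Rg=np.array([[.109,.982,.157],[.563,-.191,.804],[.819,.001,-.573]])
Tg=np.array([.4566,.2424,.0746]);B=np.array([.4538,.2272,0])
ax=R@Rg.T@[0,0,1];O=T+R@Rg.T@(B-Tg);print(ax,"err mm",(O+.021*ax-rest([.05,-.054,.075]))*1e3,(O+.129*ax-rest([.05,.054,.075]))*1e3,s["force"],s["torque"])
E
python3 err.py
```

```text
[0.19208862 0.98090372 0.0045659 ] err mm [-0.20157368  0.05733777  1.04063616] [-0.06337385 -0.02079598  1.53375343] [-0.65773817 -0.3723493  -3.32327939] [ 0.65905432 -0.15685053 -0.03980569]
```

Request:
drive_tool(
  increments=[
    {"claw": 1, "slide": [0.2, 0, 0.4], "turn": [0, 0, 0]},
    {"claw": 1, "slide": [0.5, 0, 0.7], "turn": [0, 0, 0]},
    {"claw": 1, "slide": [0.7, 0, 1.0], "turn": [0, 0, 0]},
    {"claw": 1, "slide": [0.7, 0, 1.0], "turn": [0, 0, 0]},
  ],
)

```text
t: 8.63
tcp_pos: [0.601, 0.0067, 0.0598]
ee_rot: [[0.158, 0.982, -0.108], [0.807, -0.191, -0.559], [-0.57, 0.001, -0.822]]
force: [-0.9, 0.3, -0.9]
width: 0.0207
```

```bash
python3 err.py
```

```text
[0.19212039 0.98089827 0.00439652] err mm [-0.25401725  0.02609402  0.00205059] [-0.11238633 -0.05262812  0.47687472] [-0.91115066  0.27127804 -0.88614238] [ 0.38988438  0.03757544 -0.12343006]
```

Contact felt (force −3.3 → −0.9 N). A touch more, then open gently.

Request:
drive_tool(
  increments=[
    {"claw": 1, "slide": [0.2, 0, 0.3], "turn": [0, 0, 0]},
    {"claw": 1, "slide": [0.3, 0, 0.5], "turn": [0, 0, 0]},
    {"claw": 0.78, "slide": [0.3, 0, 0.5], "turn": [0, 0, 0]},
    {"claw": 0.74, "slide": [0.3, 0, 0.5], "turn": [0, 0, 0]},
    {"claw": 0.7, "slide": [0.3, 0, 0.5], "turn": [0, 0, 0]},
    {"claw": 0.66, "slide": [0.3, 0, 0.5], "turn": [0, 0, 0]},
    {"claw": 0.62, "slide": [0.3, 0, 0.5], "turn": [0, 0, 0]},
    {"claw": 0.55, "slide": [0.3, 0, 0.5], "turn": [0, 0, 0]},
    {"claw": 0.5, "slide": [0.3, 0, 0.5], "turn": [0, 0, 0]},
    {"claw": 0.5, "slide": [0.3, 0, 0.5], "turn": [0, 0, 0]},
  ],
  squeeze=40,
)

```text
t: 9.47
tcp_pos: [0.6011, 0.0067, 0.0591]
ee_rot: [[0.158, 0.982, -0.108], [0.807, -0.191, -0.559], [-0.569, 0.001, -0.822]]
force: [-0.0, -1.0, 0.4]
width: 0.0428
```

```bash
python3 cap.py 7 wrist side; python3 err.py
python3 - <<'E'
import cv2
a=cv2.imread("pics/side7.png")[180:290,200:350];cv2.imwrite("pics/side7c.png",cv2.resize(a,None,fx=5,fy=5,interpolation=cv2.INTER_CUBIC))
E
```

```text
9.5667 [ 0.278  0.796  1.681 -0.621  1.061  0.89 ] [0.6011 0.0067 0.0592]
[0.19202578 0.98091571 0.0046336 ] err mm [-0.14902194  0.0398309  -0.63348771] [-0.01760905 -0.03700829 -0.13305924] [ 0.00957034 -0.41259687  0.51228661] [ 0.21635213 -0.02871489  0.02289252]
```

View pics/side7c.png

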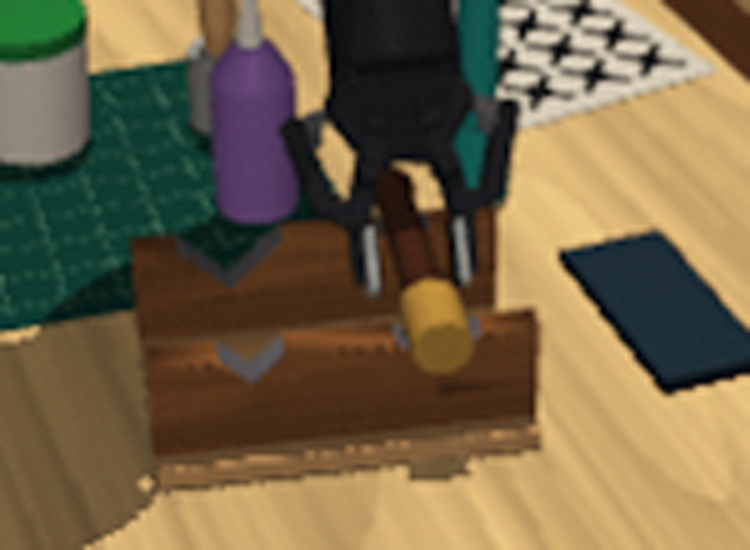

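View pics/wrist7.png

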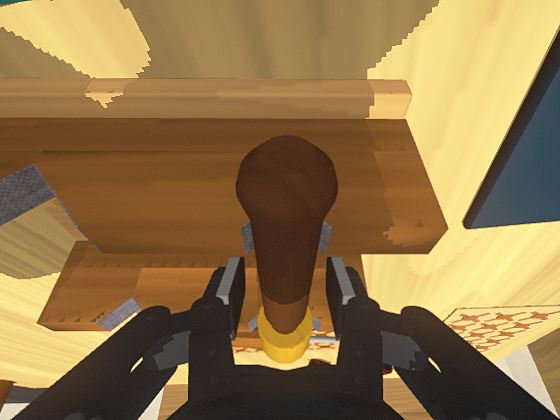

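Brass mallet rests in both notches, fingers free. Retreating.

Request:
drive_tool(
  increments=[
    {"claw": 0.4, "slide": [0, 0, 0], "turn": [0, 0, 0]},
    {"claw": 0.3, "slide": [0, 0, 0], "turn": [0, 0, 0]},
    {"claw": 0.3, "slide": [0, 0, -4], "turn": [0, 0, 0]},
    {"claw": 0.3, "slide": [0, 0, -12], "turn": [0, 0, 0]},
    {"claw": 0.3, "slide": [0, 0, -24], "turn": [0, 0, 0]},
    {"claw": 0.3, "slide": [0, 0, -38], "turn": [0, 0, 0]},
    {"claw": 0.3, "slide": [0, 0, -54], "turn": [0, 0, 0]},
    {"claw": 0.2, "slide": [0, 0, -72], "turn": [0, 0, 0]},
    {"claw": 0.1, "slide": [0, 0, -92], "turn": [0, 0, 0]},
    {"claw": 0, "slide": [0, 0, -112], "turn": [0, 0, 0]},
    {"claw": 0, "slide": [0, 0, -128], "turn": [0, 0, 0]},
    {"claw": 0, "slide": [0, 0, -136], "turn": [0, 0, 0]},
  ],
)

```text
t: 10.57
tcp_pos: [0.6169, 0.0849, 0.1739]
ee_rot: [[0.158, 0.982, -0.105], [0.808, -0.19, -0.558], [-0.568, 0.004, -0.823]]
force: [0.0, 0.2, 0.2]
width: 0.0855
```

```bash
python3 cap.py 8 wrist side scene;  python3 - <<'E'
import cv2
a=cv2.imread("pics/side8.png")[140:290,180:350];cv2.imwrite("pics/side8c.png",cv2.resize(a,None,fx=4,fy=4,interpolation=cv2.INTER_CUBIC))
E
```

```text
10.7167 [ 0.375  0.699  1.528 -0.521  1.307  0.808] [0.616  0.0833 0.1715]
```

View pics/wrist8.png

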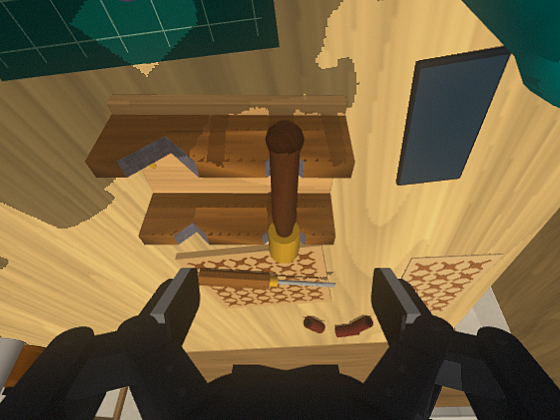

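View pics/side8c.png

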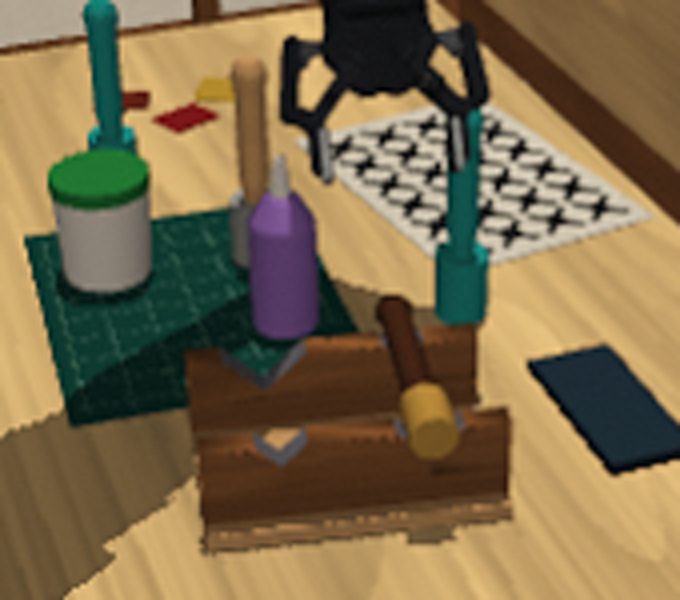

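View pics/scene8.png

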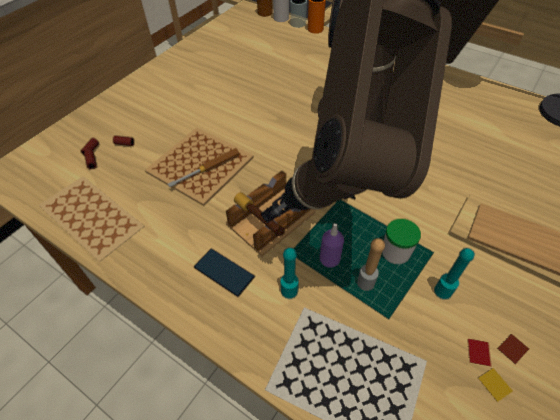

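Brass mallet lies in its bay: head at (430,425) in the side crop, handle in the narrow notch at (400,345), and nothing else has moved. Before the steel mallet I'll fit a quick arm model from the logged poses, to check that the wrist and forearm clear the turquoise decoy near (0.50,0.50).

```bash
cat > kin.py <<'E'
import numpy as np
from scipy.optimize import least_squares
from scipy.spatial.transform import Rotation as Ro
Q=np.array([[-.0466,.4809,1.5968,0,1.0651],[-.443,.61,2.318,1.186,1.032],[-.22,.798,2.32,1.527,.961],[-.216,.802,2.329,1.54,.961],[-.2162,.4149,2.2868,1.2618,1.034],[.1428,.4134,1.805,-.1065,.955],[.278,.679,1.654,-.58,1.178],[.278,.785,1.679,-.617,1.071],[.375,.699,1.528,-.521,1.307]])
P=np.array([[.6496,0,.2307],[.4359,.1539,.1536],[.4604,.2399,.0758],[.4566,.2424,.0746],[.4562,.2424,.2342],[.5587,.0783,.1997],[.600,.0071,.1452],[.6013,.0067,.0673],[.616,.0833,.1715]])
def fk(p,q,full=False):
    h,r0,e,L2,L3,ex,d=p
    Rz=lambda a:Ro.from_euler('z',a).as_matrix();Ry=lambda a:Ro.from_euler('y',a).as_matrix()
    R=Rz(q[0]);sh=np.array([0,0,h])+R@[r0,e,0]
    R=R@Ry(q[1]);el=sh+R@[0,0,L2];R=R@Ry(q[2]);w=el+R@[ex,0,L3];R=R@Rz(q[3])@Ry(q[4]);t=w+R@[0,0,d]
    return (sh,el,w,t,R) if full else t
if __name__=="__main__":
    r=least_squares(lambda p:np.concatenate([fk(p,q)-x for q,x in zip(Q,P)]),[.4,0,.03,.45,.4,0,.25])
    print(r.x.round(4),np.abs(r.fun).max());np.save("kin.npy",r.x)
E
python3 kin.py
```

```text
[3.174e-01 1.000e-04 3.030e-02 5.974e-01 4.449e-01 3.290e-02 3.716e-01] 0.0001421445836877755
```

```bash
cat > ik.py <<'E'
from kin import *
from plan import tool,rest
p=np.load("kin.npy")
LO=np.array([-2.75,-.82,.23,-1.56,.09,-2.92]);HI=np.array([2.75,2.05,2.67,4.7,2.69,2.92])
def pose(q,off=0.):
    sh,el,w,t,R=fk(p,q,True);return t,R@Ro.from_euler('z',q[5]+off).as_matrix(),el,w
from_start=pose(np.array([-.0466,.4809,1.5968,0,1.0651,-.0466]))[1]
R0=np.array([[0,1,0],[1,0,0],[0,0,-1.]])
O=from_start.T@R0; OFF=np.arctan2(O[1,0],O[0,0])
def ik(T,R,q0):
    f=lambda q:np.r_[(pose(q,OFF)[0]-T)*5,Ro.from_matrix(R.T@pose(q,OFF)[1]).as_rotvec()]
    r=least_squares(f,np.clip(q0,LO+.01,HI-.01),bounds=(LO,HI));return r.x,r.cost
E
python3 - <<'E'
from ik import *
np.set_printoptions(precision=3,suppress=True)
print("OFF",OFF,O.round(3).tolist())
q0=np.array([.375,.699,1.528,-.521,1.307,.808]);print(pose(q0,OFF)[0],pose(q0,OFF)[1])
for az in(79,95,65):
  for tl in (145,135):
    R=tool(az,tl);g=np.array([.5853,.332,.088])
    for b in(.11,.06,0):
        T=g+R[:,2]*(.019-b);q,c=ik(T,R,q0);_,_,el,w=pose(q,OFF)
        print(az,tl,b,T,"q",q,"cost %.1e"%c,"el",el,"w",w)
E
```

```text
OFF 1.5707963607098125 [[-0.0, -1.0, -0.001], [1.0, 0.0, -0.0], [0.0, -0.001, 1.0]]
[0.616 0.083 0.172] [[ 0.158  0.982 -0.107]
 [ 0.807 -0.191 -0.559]
 [-0.569  0.002 -0.823]]
79 145 0.11 [0.6   0.405 0.14 ] q [ 0.788  1.196  0.723 -0.534  2.03   0.947] cost 2.5e-28 el [0.371 0.415 0.536] w [0.658 0.704 0.353]
79 145 0.06 [0.592 0.365 0.112] q [ 0.763  1.159  0.885 -0.526  1.911  0.994] cost 2.3e-24 el [0.375 0.4   0.557] w [0.65  0.664 0.325]
79 145 0 [0.582 0.317 0.077] q [ 0.731  1.133  1.045 -0.53   1.782  1.039] cost 1.1e-18 el [0.382 0.384 0.571] w [0.64  0.616 0.29 ]
79 135 0.11 [0.598 0.395 0.152] q [ 0.757  1.054  0.902 -0.442  1.841  0.976] cost 9.4e-25 el [0.357 0.379 0.613] w [0.648 0.653 0.415]
79 135 0.06 [0.591 0.36  0.117] q [ 0.733  1.038  1.029 -0.445  1.731  1.006] cost 4.5e-18 el [0.362 0.367 0.621] w [0.641 0.618 0.38 ]
79 135 0 [0.583 0.319 0.075] q [ 0.704  1.033  1.159 -0.458  1.608  1.037] cost 3.4e-23 el [0.372 0.355 0.623] w [0.633 0.577 0.337]
95 145 0.11 [0.579 0.406 0.14 ] q [ 0.876  1.079  1.003 -0.635  1.799  0.887] cost 2.4e-30 el [0.314 0.424 0.6  ]
[... 803 characters left out ...]
475] w [0.745 0.675 0.353]
65 145 0.06 [0.599 0.362 0.112] q [ 0.688  1.235  0.701 -0.416  2.078  1.092] cost 2.7e-29 el [0.416 0.382 0.514] w [0.728 0.638 0.325]
65 145 0 [0.579 0.318 0.077] q [ 0.666  1.187  0.906 -0.406  1.925  1.14 ] cost 2.8e-28 el [0.417 0.366 0.541] w [0.707 0.594 0.29 ]
65 135 0.11 [0.612 0.39  0.152] q [ 0.684  1.13   0.727 -0.345  1.994  1.094] cost 1.5e-29 el [0.4   0.365 0.572] w [0.724 0.628 0.415]
65 135 0.06 [0.598 0.358 0.117] q [ 0.667  1.098  0.888 -0.34   1.867  1.125] cost 1.2e-25 el [0.399 0.353 0.589] w [0.709 0.596 0.38 ]
65 135 0 [0.58  0.32  0.075] q [ 0.645  1.079  1.047 -0.343  1.73   1.154] cost 1.4e-19 el [0.402 0.341 0.6  ] w [0.691 0.558 0.337]
```

Run:
```python
from ik import *
from plan import show
from bench import env
np.set_printoptions(precision=3,suppress=True)
s=env.sense();q=s["joint_pos"]
R=tool(79,125);R2=tool(79,145);T2=np.array([.5853,.332,.088])-R2[:,2]*.091
for T,r in(([.612,.15,.26],R),([.605,.42,.25],R),(T2+[0,0.01,.05],tool(79,138)),(T2,R2)):
    q,c=ik(np.array(T),r,q);print(T,q,c,pose(q,OFF)[3]);show(s,T,r,12)
```

```text
[0.612, 0.15, 0.26] [ 0.462  0.65   1.386 -0.473  1.516  0.781] 4.397126527955942e-31 [0.653 0.359 0.564]
total slide [   2.9  -16.5 -109.6] turn [ 0.002 -0.006 -0.001] deg 0.3
per row /12: [ 0.24 -1.37 -9.13] [ 0.    -0.001 -0.   ]
[0.605, 0.42, 0.25] [ 0.739  0.915  0.871 -0.364  1.849  0.919] 2.1391066874383674e-29 [0.646 0.629 0.554]
total slide [ 225.4  -74.8 -251.5] turn [ 0.002 -0.006 -0.001] deg 0.3
per row /12: [ 18.79  -6.23 -20.96] [ 0.    -0.001 -0.   ]
[0.6   0.415 0.19 ] [ 0.779  1.086  0.77  -0.476  1.982  0.938] 3.853279959506048e-21 [0.652 0.686 0.439]
total slide [ 254.7  -79.4 -199. ] turn [ 0.002 -0.233 -0.001] deg 13.3
per row /12: [ 21.22  -6.61 -16.58] [ 0.    -0.019 -0.   ]
[0.6   0.405 0.14 ] [ 0.788  1.196  0.723 -0.534  2.03   0.947] 2.882039555248806e-25 [0.658 0.704 0.353]
total slide [ 275.1  -77.5 -152.3] turn [ 0.002 -0.355 -0.001] deg 20.3
per row /12: [ 22.92  -6.46 -12.69] [ 0.   -0.03 -0.  ]
```

Request:
drive_tool(
  increments=[
    {"claw": 0, "slide": [1, -3, -18], "turn": [0, 0, 0]},
    {"claw": 0, "slide": [2, -8, -48], "turn": [0, 0, 0]},
    {"claw": 0, "slide": [3, -13, -82], "turn": [0, 0, 0]},
    {"claw": 0, "slide": [8, -17, -114], "turn": [0, 0, 0]},
    {"claw": 0, "slide": [32, -24, -134], "turn": [0, 0, 0]},
    {"claw": 0, "slide": [60, -31, -153], "turn": [0, 0, 0]},
    {"claw": 0, "slide": [90, -39, -173], "turn": [0, 0, 0]},
    {"claw": 0, "slide": [120, -47, -193], "turn": [0, 0, 0]},
    {"claw": 0, "slide": [150, -55, -211], "turn": [0, 0, 0]},
    {"claw": 0, "slide": [180, -63, -228], "turn": [0, 0, 0]},
    {"claw": 0, "slide": [206, -70, -242], "turn": [0, 0, 0]},
    {"claw": 0, "slide": [225, -75, -251], "turn": [0, 0, 0]},
  ],
)

```text
t: 11.72
tcp_pos: [0.604, 0.4209, 0.2473]
ee_rot: [[0.156, 0.982, -0.109], [0.806, -0.19, -0.56], [-0.57, -0.001, -0.821]]
force: [0.2, -0.1, 0.5]
width: 0.0858
```

```bash
python3 cap.py 9 wrist
python3 - <<'E'
from plan import *
from bench import env
s=env.sense()
R2=tool(79,145);T2=np.array([.5853,.332,.088])-R2[:,2]*.091
show(s,T2+[0,.01,.05],tool(79,138),6);show(s,T2,R2,10)
E
```

```text
11.7667 [ 0.743  0.917  0.874 -0.359  1.842  0.922] [0.6031 0.4237 0.2458]
total slide [24.3 -1.8 50.8] turn [ 0.    -0.231  0.003] deg 13.2
per row /6: [ 4.05 -0.3   8.47] [ 0.0001 -0.0385  0.0005]
total slide [44.7  0.1 97.5] turn [ 0.001 -0.353  0.003] deg 20.2
per row /10: [4.47 0.01 9.75] [ 0.0001 -0.0353  0.0003]
```

View pics/wrist9.png

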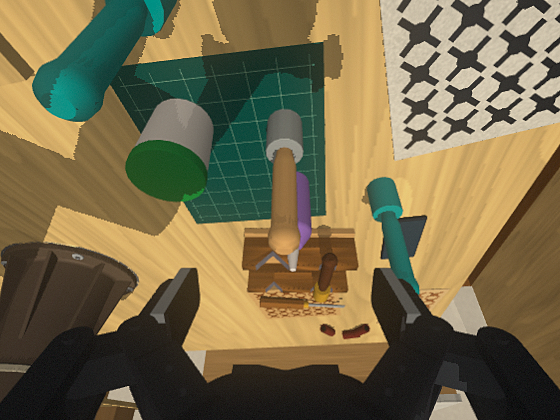

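Request:
drive_tool(
  increments=[
    {"claw": 0, "slide": [2, 0, 4], "turn": [0, -0.02, 0]},
    {"claw": 0, "slide": [6, -1, 13], "turn": [0, -0.06, 0]},
    {"claw": 0, "slide": [12, -1, 25], "turn": [0, -0.115, 0]},
    {"claw": 0, "slide": [18, -1, 38], "turn": [0, -0.173, 0]},
    {"claw": 0, "slide": [24, -1, 51], "turn": [0, -0.231, 0]},
    {"claw": 0, "slide": [30, -1, 64], "turn": [0, -0.27, 0]},
    {"claw": 0, "slide": [36, 0, 77], "turn": [0, -0.305, 0]},
    {"claw": 0, "slide": [41, 0, 89], "turn": [0, -0.335, 0]},
    {"claw": 0, "slide": [44, 0, 96], "turn": [0, -0.35, 0]},
    {"claw": 0, "slide": [45, 0, 97.5], "turn": [0, -0.353, 0]},
    {"claw": 0, "slide": [45, 0, 97.5], "turn": [0, -0.353, 0]},
  ],
)

```text
t: 12.68
tcp_pos: [0.6013, 0.3998, 0.1424]
ee_rot: [[0.11, 0.981, -0.157], [0.563, -0.192, -0.804], [-0.819, -0.0, -0.573]]
force: [0.2, 0.3, 0.4]
width: 0.0853
```

```bash
python3 cap.py 10 wrist scene side
python3 - <<'E'
from plan import *
from h import *
from bench import env
s=env.sense();print(s["tcp_pos"],s["ee_rot"].round(3))
d=pickle.load(open("cap10.pkl","rb"))
for z in(0,.056,.118,.169):print(z,proj(d["wrist"],[.5853,.332,z]),proj(d["scene"],[.5853,.332,z]))
R2=tool(79,145);T2=np.array([.5853,.332,.088])+R2[:,2]*.019
show(s,T2,R2,10)
E
```

```text
12.8333 [ 0.783  1.186  0.733 -0.536  2.025  0.945] [0.6019 0.4007 0.1448]
[0.60188121 0.4007399  0.14477258] [[ 0.112  0.981 -0.155]
 [ 0.565 -0.192 -0.802]
 [-0.817  0.002 -0.576]]
0 [[281.45823837 114.76428601]] [[365.3169371  282.72508316]]
0.056 [[281.17147169 172.84139951]] [[368.87901602 271.59320633]]
0.118 [[280.81058196 246.43330833]] [[373.21431966 258.05184795]]
0.169 [[280.47305556 315.77933128]] [[377.13496451 245.81222306]]
total slide [  5.6  -3.2 109.4] turn [ 0.001 -0.003 -0.002] deg 0.2
per row /10: [ 0.56 -0.32 10.94] [ 0.0001 -0.0003 -0.0002]
```

View pics/wrist10.png

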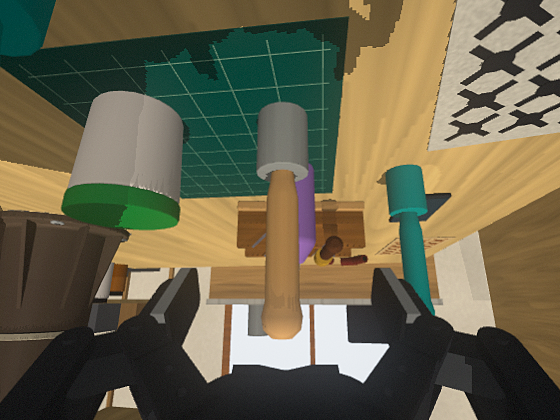

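View pics/scene10.png

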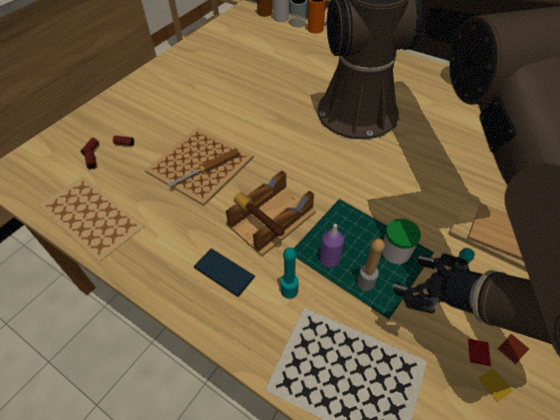

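Wrist view: the steel handle is at x≈283, with the finger midline at ≈287. Approaching.

Request:
drive_tool(
  increments=[
    {"claw": 0, "slide": [1, -0.5, 8], "turn": [0, 0, 0]},
    {"claw": 0, "slide": [2, -1, 20], "turn": [0, 0, 0]},
    {"claw": 0, "slide": [4, -2, 34], "turn": [0, 0, 0]},
    {"claw": 0, "slide": [5.5, -2.5, 48], "turn": [0, 0, 0]},
    {"claw": 0, "slide": [5.5, -2.5, 62], "turn": [0, 0, 0]},
    {"claw": 0, "slide": [5.5, -2.5, 76], "turn": [0, 0, 0]},
    {"claw": 0, "slide": [5.5, -2.5, 88], "turn": [0, 0, 0]},
    {"claw": 0, "slide": [5.5, -2.5, 98], "turn": [0, 0, 0]},
    {"claw": 0, "slide": [5.5, -2.5, 105], "turn": [0, 0, 0]},
    {"claw": 0, "slide": [5.5, -2.5, 109], "turn": [0, 0, 0]},
    {"claw": 0, "slide": [5.5, -2.5, 109], "turn": [0, 0, 0]},
  ],
)

```text
t: 13.75
tcp_pos: [0.5826, 0.3163, 0.0767]
ee_rot: [[0.111, 0.981, -0.156], [0.564, -0.192, -0.803], [-0.818, 0.001, -0.575]]
force: [0.3, 0.2, -0.4]
width: 0.0854
```

```bash
python3 cap.py 11 wrist scene
python3 - <<'E'
from plan import *
from h import *
from bench import env
s=env.sense();print(s["tcp_pos"],s["ee_rot"].round(3),s["force"])
d=pickle.load(open("cap11.pkl","rb"))
for z in(0,.056,.088,.118):print(z,proj(d["wrist"],[.5853,.332,z]))
R2=tool(79,145);T2=np.array([.5853,.332,.088])+R2[:,2]*.019
show(s,T2,R2,10)
E
```

```text
13.85 [ 0.731  1.133  1.044 -0.529  1.781  1.04 ] [0.5828 0.3171 0.0768]
[0.58279477 0.31710618 0.07683186] [[ 0.111  0.982 -0.156]
 [ 0.564 -0.191 -0.803]
 [-0.818  0.001 -0.575]] [0.88098532 0.92717135 0.36835611]
0 [[283.32232724 126.86881095]]
0.056 [[283.1884788  224.77784148]]
0.088 [[283.09967767 290.66121437]]
0.118 [[283.00664478 360.51340606]]
total slide [-0.5 -0.4  0.2] turn [ 0.001 -0.002 -0.001] deg 0.1
per row /10: [-0.05 -0.04  0.02] [ 0.0001 -0.0002 -0.0001]
```

View pics/wrist11.png

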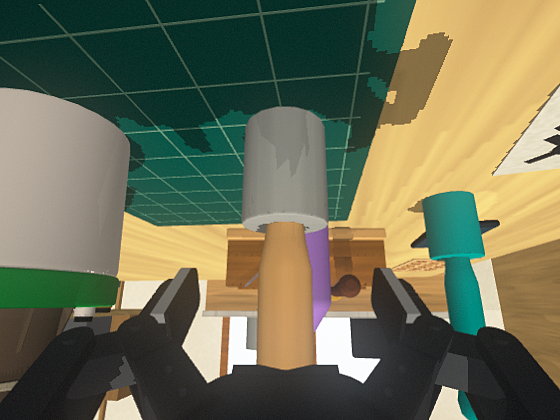

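View pics/scene11.png

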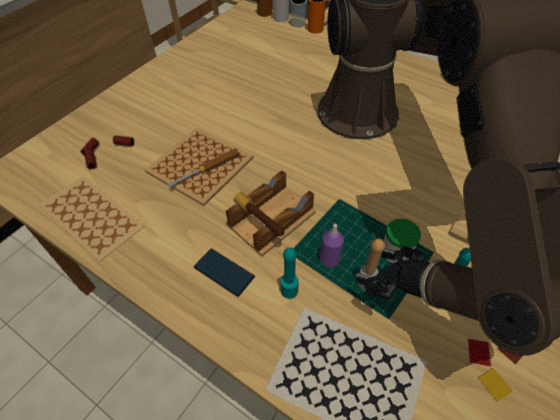

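Centred: handle at x≈286, finger midline ≈287. Closing.

Request:
drive_tool(
  increments=[
    {"claw": 0.3, "slide": [0, 0, 0], "turn": [0, 0, 0]},
    {"claw": 0.45, "slide": [0, 0, 0], "turn": [0, 0, 0]},
    {"claw": 0.55, "slide": [0, 0, 0], "turn": [0, 0, 0]},
    {"claw": 0.6, "slide": [0, 0, 0], "turn": [0, 0, 0]},
    {"claw": 0.65, "slide": [0, 0, 0], "turn": [0, 0, 0]},
    {"claw": 0.7, "slide": [0, 0, 0], "turn": [0, 0, 0]},
    {"claw": 0.8, "slide": [0, 0, 0], "turn": [0, 0, 0]},
    {"claw": 1, "slide": [0, 0, 0], "turn": [0, 0, 0]},
    {"claw": 1, "slide": [0, 0, 0], "turn": [0, 0, 0]},
  ],
  squeeze=110,
)

```text
t: 14.6
tcp_pos: [0.5826, 0.3168, 0.0764]
ee_rot: [[0.111, 0.982, -0.156], [0.564, -0.191, -0.803], [-0.818, 0.001, -0.575]]
force: [0.6, 2.6, 4.2]
width: 0.0235
```

```bash
python3 cap.py 12 wrist
```

```text
14.65 [ 0.731  1.133  1.045 -0.529  1.781  1.04 ] [0.5825 0.3168 0.0764]
```

View pics/wrist12.png

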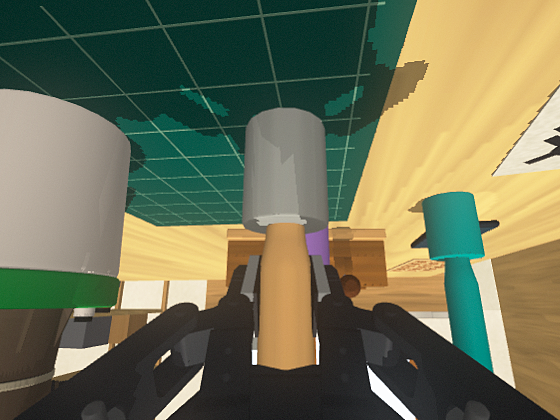

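Request:
drive_tool(
  increments=[
    {"claw": 1, "slide": [-4, 0, -2.8], "turn": [0, 0, 0]},
    {"claw": 1, "slide": [-12, 0, -8.4], "turn": [0, 0, 0]},
    {"claw": 1, "slide": [-25, 0, -17.6], "turn": [0, 0, 0]},
    {"claw": 1, "slide": [-40, 0, -28], "turn": [0, 0, 0]},
    {"claw": 1, "slide": [-56, 0, -39.4], "turn": [0, 0, 0]},
    {"claw": 1, "slide": [-72, 0, -50.6], "turn": [0, 0, 0]},
    {"claw": 1, "slide": [-88, 0, -62], "turn": [0, 0, 0]},
    {"claw": 1, "slide": [-104, 0, -73], "turn": [0, 0, 0]},
    {"claw": 1, "slide": [-120, 0, -84.4], "turn": [0, 0, 0]},
    {"claw": 1, "slide": [-136, 0, -95.6], "turn": [0, 0, 0]},
    {"claw": 1, "slide": [-149, 0, -104.7], "turn": [0, 0, 0]},
    {"claw": 1, "slide": [-155, 0, -109], "turn": [0, 0, 0]},
  ],
)

```text
t: 15.65
tcp_pos: [0.5828, 0.3172, 0.2688]
ee_rot: [[0.112, 0.982, -0.155], [0.565, -0.191, -0.803], [-0.817, 0.003, -0.576]]
force: [1.1, 0.2, -5.3]
width: 0.023
```

```bash
python3 cap.py 13 wrist
python3 - <<'E'
from ik import *
from plan import show
from bench import env
np.set_printoptions(precision=3,suppress=True)
s=env.sense();q=s["joint_pos"];print(s["force"],s["torque"],s["width"],s["tcp_pos"])
G0=np.array([.5853,.332,.278]);G1=rest([-.05,-.006,.16])
for tl,f,z in((125,.1,.278),(100,.4,.27),(75,.7,.23),(55,1,.16)):
    g=G0+(G1-G0)*f;g[2]=z;R=tool(79,tl);T=g+R[:,2]*.019;q,c=ik(T,R,q);print(tl,g,T,q,"%.0e"%c);show(s,T,R,12)
E
```

```text
15.7 [ 0.731  0.94   0.988 -0.572  1.991  0.906] [0.5829 0.3172 0.269 ]
[ 0.807 -0.018 -4.082] [ 1.039 -0.243 -0.001] 0.02342289776175871 [0.583 0.317 0.269]
125 [0.577 0.301 0.278] [0.575 0.29  0.262] [ 0.643  0.719  1.244 -0.396  1.651  0.899] 2e-19
total slide [-10.9  -2.7  26.8] turn [ 0.002  0.346 -0.003] deg 19.8
per row /12: [-0.91 -0.22  2.23] [ 0.     0.029 -0.   ]
100 [0.552 0.207 0.27 ] [0.551 0.204 0.251] [ 0.394  0.43   1.643 -0.158  1.17   0.655] 2e-24
total slide [-53.1  -9.3 105.9] turn [ 0.002  0.782 -0.002] deg 44.8
per row /12: [-4.42 -0.78  8.83] [ 0.     0.065 -0.   ]
75 [0.527 0.114 0.23 ] [0.528 0.119 0.212] [-0.012  0.326  1.948  0.346  0.85  -0.047] 2e-28
total slide [-71.6 -16.1 201. ] turn [ 0.003  1.218 -0.002] deg 69.8
per row /12: [-5.97 -1.34 16.75] [ 0.     0.102 -0.   ]
55 [0.502 0.02  0.16 ] [0.504 0.031 0.144] [-0.428  0.498  2.079  0.79   0.902 -0.846] 2e-21
total slide [-69.  -22.9 313.8] turn [ 0.003  1.567 -0.001] deg 89.8
per row /12: [-5.75 -1.91 26.15] [ 0.     0.131 -0.   ]
```

View pics/wrist13.png

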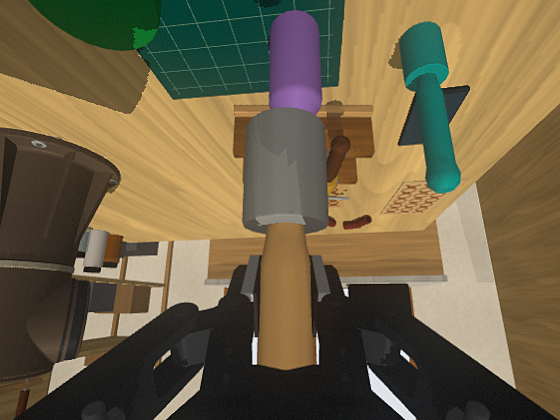

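Request:
drive_tool(
  increments=[
    {"claw": 1, "slide": [-1, 0, 3], "turn": [0, 0.03, 0]},
    {"claw": 1, "slide": [-3, -1, 9], "turn": [0, 0.1, 0]},
    {"claw": 1, "slide": [-6, -1, 16], "turn": [0, 0.19, 0]},
    {"claw": 1, "slide": [-9, -2, 24], "turn": [0, 0.28, 0]},
    {"claw": 1, "slide": [-14, -3, 34], "turn": [0, 0.36, 0]},
    {"claw": 1, "slide": [-20, -4, 45], "turn": [0, 0.44, 0]},
    {"claw": 1, "slide": [-27, -5, 57], "turn": [0, 0.52, 0]},
    {"claw": 1, "slide": [-34, -6, 69], "turn": [0, 0.59, 0]},
    {"claw": 1, "slide": [-41, -7, 82], "turn": [0, 0.66, 0]},
    {"claw": 1, "slide": [-47, -8, 94], "turn": [0, 0.72, 0]},
    {"claw": 1, "slide": [-51, -9, 102], "turn": [0, 0.765, 0]},
    {"claw": 1, "slide": [-53, -9, 106], "turn": [0, 0.782, 0]},
  ],
)

```text
t: 16.7
tcp_pos: [0.55, 0.2013, 0.248]
ee_rot: [[0.19, 0.981, -0.034], [0.966, -0.193, -0.172], [-0.175, -0.0, -0.985]]
force: [0.7, 0.1, -5.8]
width: 0.0231
```

```bash
python3 cap.py 14 wrist
python3 - <<'E'
from ik import *
from plan import show
from bench import env
np.set_printoptions(precision=3,suppress=True)
s=env.sense();q=s["joint_pos"];print(s["force"],s["torque"],s["width"],s["tcp_pos"])
G0=np.array([.5853,.332,.278]);G1=rest([-.05,-.006,.16])
for tl,f,z in((75,.7,.23),(55,1,.16)):
    g=G0+(G1-G0)*f;g[2]=z;R=tool(79,tl);T=g+R[:,2]*.019;q,c=ik(T,R,q);show(s,T,R,12)
E
```

```text
16.75 [ 0.391  0.431  1.651 -0.16   1.163  0.657] [0.5501 0.2011 0.248 ]
[ 0.06  -1.957 -5.344] [-0.095  0.016 -0.025] 0.02313153084823028 [0.55  0.201 0.248]
total slide [-77.5  -5.8  50.7] turn [-0.     0.438 -0.002] deg 25.1
per row /12: [-6.46 -0.48  4.23] [-0.     0.036 -0.   ]
total slide [-155.   -12.2  132.8] turn [-0.     0.787 -0.002] deg 45.1
per row /12: [-12.91  -1.02  11.07] [-0.     0.066 -0.   ]
```

View pics/wrist14.png

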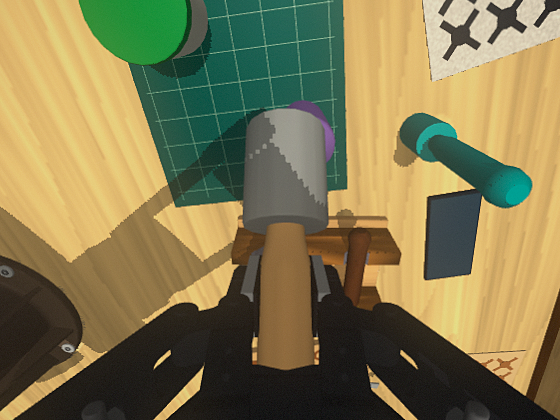

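Request:
drive_tool(
  increments=[
    {"claw": 1, "slide": [-3, 0, 2], "turn": [0, 0.02, 0]},
    {"claw": 1, "slide": [-12, -1, 7], "turn": [0, 0.07, 0]},
    {"claw": 1, "slide": [-25, -2, 15], "turn": [0, 0.14, 0]},
    {"claw": 1, "slide": [-40, -3, 25], "turn": [0, 0.22, 0]},
    {"claw": 1, "slide": [-56, -4, 36], "turn": [0, 0.31, 0]},
    {"claw": 1, "slide": [-74, -6, 50], "turn": [0, 0.41, 0]},
    {"claw": 1, "slide": [-92, -7, 66], "turn": [0, 0.5, 0]},
    {"claw": 1, "slide": [-110, -9, 84], "turn": [0, 0.58, 0]},
    {"claw": 1, "slide": [-128, -10, 103], "turn": [0, 0.66, 0]},
    {"claw": 1, "slide": [-142, -11, 119], "turn": [0, 0.72, 0]},
    {"claw": 1, "slide": [-152, -12, 129], "turn": [0, 0.77, 0]},
    {"claw": 1, "slide": [-155, -12, 133], "turn": [0, 0.787, 0]},
  ],
)

```text
t: 17.75
tcp_pos: [0.5054, 0.0303, 0.1417]
ee_rot: [[0.158, 0.981, 0.111], [0.802, -0.193, 0.565], [0.576, -0.001, -0.817]]
force: [0.6, -0.3, -6.0]
width: 0.0234
```

```bash
python3 cap.py 15 wrist side scene
cat > err2.py <<'E'
from plan import *
from bench import env
np.set_printoptions(precision=2,suppress=True)
s=env.sense();R=s["ee_rot"];T=s["tcp_pos"]
Rg=np.array([[.111,.982,-.156],[.564,-.191,-.803],[-.818,.001,-.575]])
Tg=np.array([.5826,.3168,.0764]);B=np.array([.5853,.332,0])
ax=R@Rg.T@[0,0,1];O=T+R@Rg.T@(B-Tg)
RR=np.c_[rest([1,0,0])-rest([0,0,0]),rest([0,1,0])-rest([0,0,0]),[0,0,1]]
print("t",s["t"],"axis in rest",RR.T@ax,"err mm (rest axes) head",RR.T@(O+.028*ax-rest([-.05,.054,.075]))*1e3,"handle",RR.T@(O+.136*ax-rest([-.05,-.054,.075]))*1e3,"F",s["force"],"M",s["torque"],"w",s["width"])
print("in tool: down",R.T@[0,0,-1],"rest x",R.T@RR[:,0],"rest y",R.T@RR[:,1])
E
python3 err2.py;python3 - <<'E'
import cv2
a=cv2.imread("pics/side15.png")[140:290,180:350];cv2.imwrite("pics/side15c.png",cv2.resize(a,None,fx=4,fy=4,interpolation=cv2.INTER_CUBIC))
a=cv2.imread("pics/scene15.png")[140:290,200:400];cv2.imwrite("pics/scene15c.png",cv2.resize(a,None,fx=4,fy=4,interpolation=cv2.INTER_CUBIC))
E
```

```text
17.9 [-0.423  0.5    2.076  0.792  0.899 -0.84 ] [0.506  0.0325 0.1435]
t 17.9 axis in rest [-0. -1.  0.] err mm (rest axes) head [ 1.33  1.35 83.74] handle [ 1.29  1.36 84.06] F [-0.36 -0.06 -5.32] M [-1.02  0.26  0.02] w 0.02329647317840061
in tool: down [-0.57  0.    0.82] rest x [ 0.  1. -0.] rest y [ 0.82 -0.    0.57]
```

View pics/side15c.png

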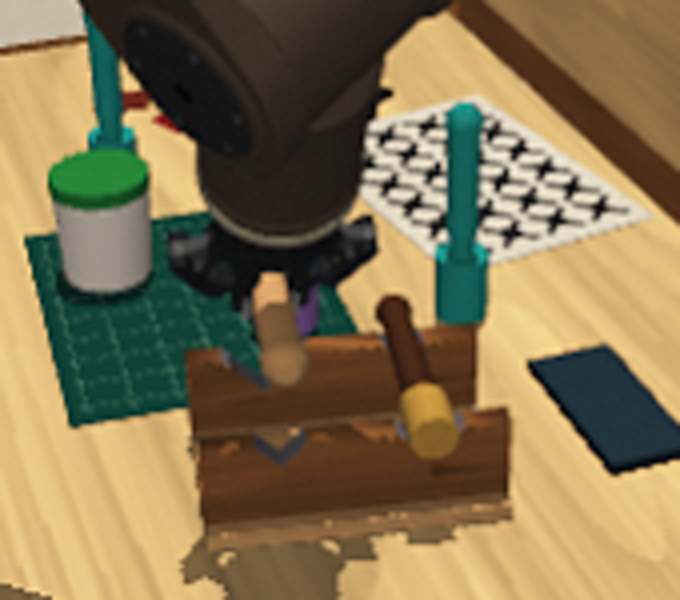

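View pics/scene15c.png

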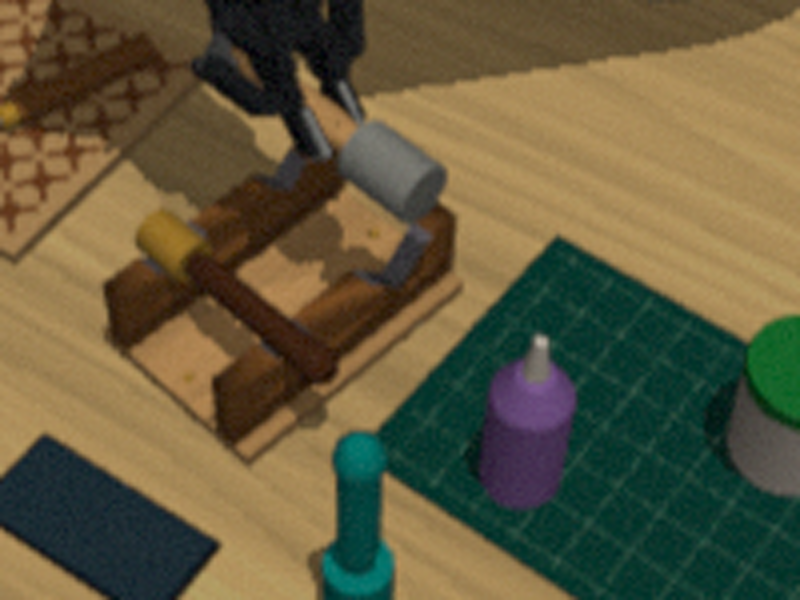

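View pics/wrist15.png

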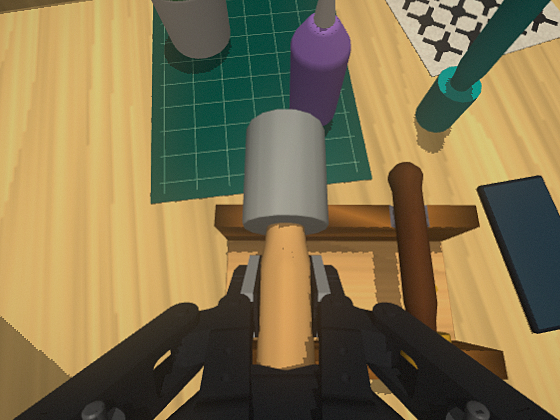

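Request:
drive_tool(
  increments=[
    {"claw": 1, "slide": [-3, -0.5, 4], "turn": [0, 0, 0]},
    {"claw": 1, "slide": [-9, -1, 12], "turn": [0, 0, 0]},
    {"claw": 1, "slide": [-15.5, -1.3, 21], "turn": [0, 0, 0]},
    {"claw": 1, "slide": [-22, -1.3, 30], "turn": [0, 0, 0]},
    {"claw": 1, "slide": [-28, -1.3, 38.5], "turn": [0, 0, 0]},
    {"claw": 1, "slide": [-33.5, -1.3, 46], "turn": [0, 0, 0]},
    {"claw": 1, "slide": [-38, -1.3, 52.5], "turn": [0, 0, 0]},
    {"claw": 1, "slide": [-41.5, -1.3, 57.3], "turn": [0, 0, 0]},
    {"claw": 1, "slide": [-43.5, -1.3, 60.2], "turn": [0, 0, 0]},
    {"claw": 1, "slide": [-44.4, -1.3, 61.5], "turn": [0, 0, 0]},
    {"claw": 1, "slide": [-44.4, -1.3, 61.5], "turn": [0, 0, 0]},
  ],
)

```text
t: 18.82
tcp_pos: [0.5044, 0.0322, 0.0685]
ee_rot: [[0.157, 0.982, 0.11], [0.804, -0.191, 0.562], [0.573, 0.0, -0.82]]
force: [1.2, -0.7, -5.6]
width: 0.0232
```

```bash
python3 cap.py 16 wrist side scene; python3 err2.py;python3 - <<'E'
import cv2
a=cv2.imread("pics/side16.png")[180:290,200:350];cv2.imwrite("pics/side16c.png",cv2.resize(a,None,fx=5,fy=5,interpolation=cv2.INTER_CUBIC))
a=cv2.imread("pics/scene16.png")[140:290,200:400];cv2.imwrite("pics/scene16c.png",cv2.resize(a,None,fx=4,fy=4,interpolation=cv2.INTER_CUBIC))
E
```

```text
18.9667 [-0.426  0.638  2.112  0.909  0.785 -1.019] [0.5046 0.0321 0.069 ]
t 18.9667 axis in rest [ 0. -1.  0.] err mm (rest axes) head [-0.12  0.6   9.28] handle [-0.07  0.61  9.57] F [-0.55  0.11 -5.65] M [-1.07  0.19  0.01] w 0.023121207367989196
in tool: down [-0.57 -0.    0.82] rest x [-0.  1.  0.] rest y [ 0.82 -0.    0.57]
```

View pics/side16c.png

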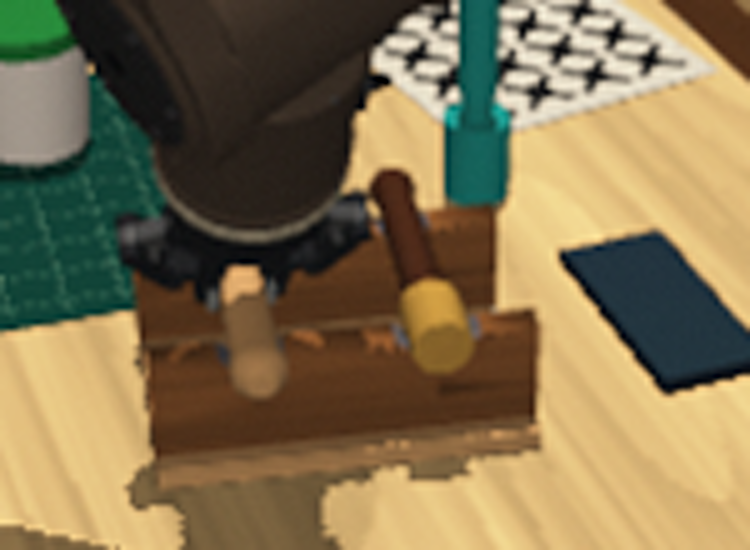

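View pics/scene16c.png

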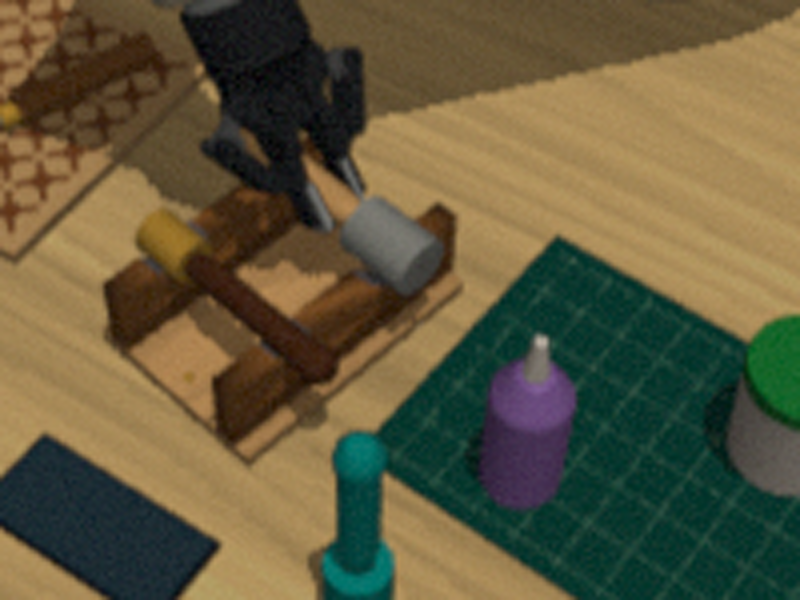

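Request:
drive_tool(
  increments=[
    {"claw": 1, "slide": [-0.7, 0, 1.0], "turn": [0, 0, 0]},
    {"claw": 1, "slide": [-1.4, 0, 2.0], "turn": [0, 0, 0]},
    {"claw": 1, "slide": [-2.1, 0, 3.0], "turn": [0, 0, 0]},
    {"claw": 1, "slide": [-2.8, 0, 4.0], "turn": [0, 0, 0]},
    {"claw": 1, "slide": [-3.4, 0, 4.9], "turn": [0, 0, 0]},
    {"claw": 1, "slide": [-4.0, 0, 5.7], "turn": [0, 0, 0]},
    {"claw": 1, "slide": [-4.4, 0, 6.3], "turn": [0, 0, 0]},
    {"claw": 1, "slide": [-4.6, 0, 6.6], "turn": [0, 0, 0]},
    {"claw": 1, "slide": [-4.6, 0, 6.6], "turn": [0, 0, 0]},
  ],
)

```text
t: 19.72
tcp_pos: [0.5044, 0.0322, 0.0612]
ee_rot: [[0.156, 0.982, 0.111], [0.804, -0.191, 0.563], [0.574, 0.001, -0.819]]
force: [-4.7, -5.4, 8.7]
width: 0.0232
```

```bash
python3 err2.py
```

```text
t 19.7167 axis in rest [ 0. -1.  0.] err mm (rest axes) head [-0.31  0.73  1.5 ] handle [-0.25  0.74  1.69] F [-4.68 -5.43  8.72] M [-0.23  0.45  0.21] w 0.02319763483896307
in tool: down [-0.57 -0.    0.82] rest x [-0.  1.  0.] rest y [ 0.82 -0.    0.57]
```

Contact: the force went from −5.6 to +8.7 N, so the weight is taken about 1 mm earlier than the model expected. Releasing slowly here.

Request:
drive_tool(
  increments=[
    {"claw": 1, "slide": [0.2, 0, -0.3], "turn": [0, 0, 0]},
    {"claw": 0.78, "slide": [0.2, 0, -0.3], "turn": [0, 0, 0]},
    {"claw": 0.74, "slide": [0.2, 0, -0.3], "turn": [0, 0, 0]},
    {"claw": 0.7, "slide": [0.2, 0, -0.3], "turn": [0, 0, 0]},
    {"claw": 0.66, "slide": [0.2, 0, -0.3], "turn": [0, 0, 0]},
    {"claw": 0.62, "slide": [0.2, 0, -0.3], "turn": [0, 0, 0]},
    {"claw": 0.57, "slide": [0.2, 0, -0.3], "turn": [0, 0, 0]},
    {"claw": 0.52, "slide": [0.2, 0, -0.3], "turn": [0, 0, 0]},
    {"claw": 0.45, "slide": [0.2, 0, -0.3], "turn": [0, 0, 0]},
    {"claw": 0.45, "slide": [0.2, 0, -0.3], "turn": [0, 0, 0]},
  ],
  squeeze=40,
)

```text
t: 20.55
tcp_pos: [0.5044, 0.0322, 0.061]
ee_rot: [[0.156, 0.982, 0.11], [0.804, -0.191, 0.562], [0.573, 0.001, -0.82]]
force: [-1.2, -0.5, -0.1]
width: 0.047
```

```bash
python3 cap.py 17 wrist side scene; python3 err2.py;python3 - <<'E'
import cv2
a=cv2.imread("pics/side17.png")[180:290,200:350];cv2.imwrite("pics/side17c.png",cv2.resize(a,None,fx=5,fy=5,interpolation=cv2.INTER_CUBIC))
a=cv2.imread("pics/scene17.png")[140:290,200:400];cv2.imwrite("pics/scene17c.png",cv2.resize(a,None,fx=4,fy=4,interpolation=cv2.INTER_CUBIC))
E
```

```text
20.7 [-0.426  0.653  2.114  0.923  0.775 -1.039] [0.5044 0.0322 0.061 ]
t 20.7 axis in rest [ 0. -1.  0.] err mm (rest axes) head [-0.33  0.69  1.27] handle [-0.26  0.71  1.55] F [0.54 0.51 0.4 ] M [-0.32  0.07  0.01] w 0.04704663986037804
in tool: down [-0.57 -0.    0.82] rest x [-0.  1.  0.] rest y [ 0.82 -0.    0.57]
```

View pics/wrist17.png

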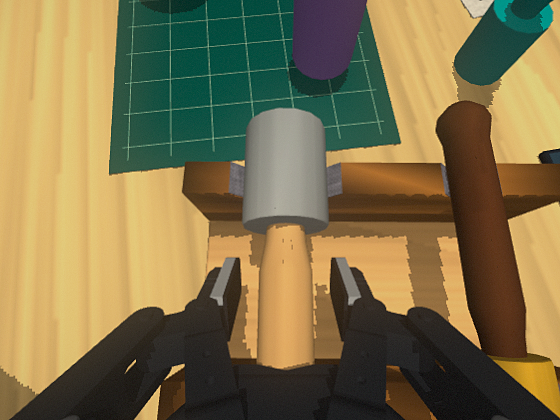

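View pics/scene17c.png

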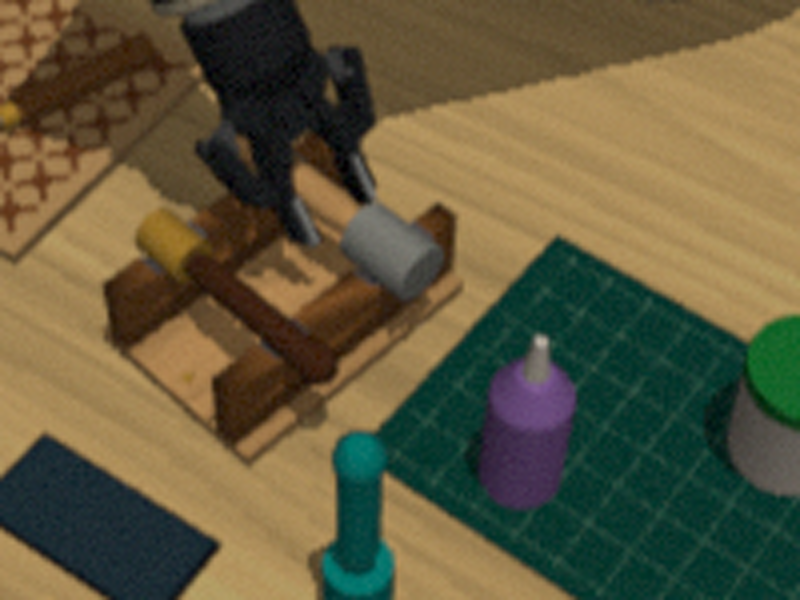

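View pics/side17c.png

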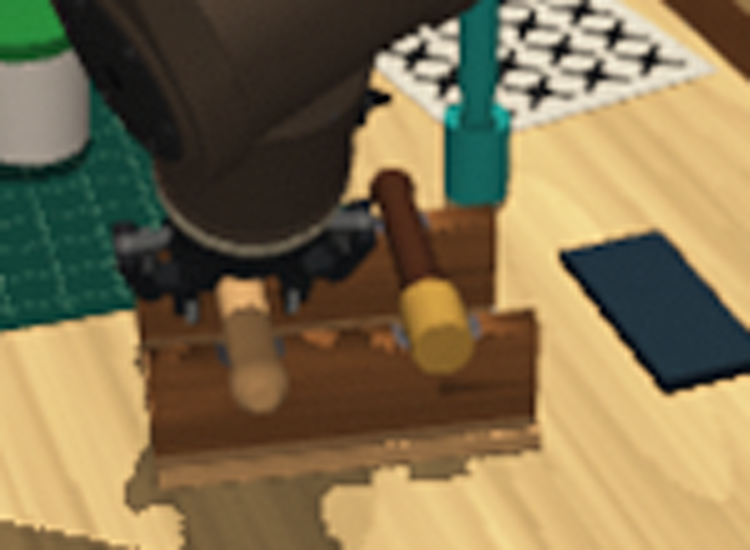

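Steel mallet is released and lying in its notches. Backing out.

Request:
drive_tool(
  increments=[
    {"claw": 0.35, "slide": [0, 0, 0], "turn": [0, 0, 0]},
    {"claw": 0.3, "slide": [0, 0, 0], "turn": [0, 0, 0]},
    {"claw": 0.3, "slide": [0, 0, -4], "turn": [0, 0, 0]},
    {"claw": 0.3, "slide": [0, 0, -12], "turn": [0, 0, 0]},
    {"claw": 0.3, "slide": [0, 0, -24], "turn": [0, 0, 0]},
    {"claw": 0.3, "slide": [0, 0, -38], "turn": [0, 0, 0]},
    {"claw": 0.3, "slide": [0, 0, -54], "turn": [0, 0, 0]},
    {"claw": 0.3, "slide": [0, 0, -72], "turn": [0, 0, 0]},
    {"claw": 0.3, "slide": [0, 0, -92], "turn": [0, 0, 0]},
    {"claw": 0.3, "slide": [0, 0, -112], "turn": [0, 0, 0]},
    {"claw": 0.3, "slide": [0, 0, -128], "turn": [0, 0, 0]},
    {"claw": 0.3, "slide": [0, 0, -136], "turn": [0, 0, 0]},
  ],
)

```text
t: 21.7
tcp_pos: [0.4897, -0.046, 0.1743]
ee_rot: [[0.156, 0.981, 0.112], [0.805, -0.192, 0.561], [0.572, 0.003, -0.82]]
force: [0.7, -0.8, 0.1]
width: 0.0601
```

```bash
python3 cap.py 18 wrist side scene
python3 - <<'E'
import cv2
a=cv2.imread("pics/side18.png")[180:290,200:350];cv2.imwrite("pics/side18c.png",cv2.resize(a,None,fx=5,fy=5,interpolation=cv2.INTER_CUBIC))
a=cv2.imread("pics/scene18.png")[140:290,200:400];cv2.imwrite("pics/scene18c.png",cv2.resize(a,None,fx=4,fy=4,interpolation=cv2.INTER_CUBIC))
from h import *;from plan import *
d=pickle.load(open("cap18.pkl","rb"))
for m,x,y,e,f in(("steel",-.05,.054,.028,-1),("brass",.05,-.054,.021,1)):
    pts=[rest([x,y-f*e,.075]),rest([x,y,.075]),rest([x,y+f*e,.075]),rest([x,-y,.075])]
    for n,k,o in(("side",5,(200,180)),("scene",4,(200,140)),("wrist",1,(0,0))): print(m,n,((proj(d[n],np.array(pts))-o)*k).round(0).tolist())
E
```

```text
21.85 [-0.574  0.468  2.02   0.674  1.021 -0.849] [ 0.4895 -0.0447  0.1727]
steel side [[220.0, 204.0], [226.0, 229.0], [232.0, 256.0], [249.0, 339.0]]
steel scene [[418.0, 272.0], [388.0, 249.0], [358.0, 226.0], [276.0, 164.0]]
steel wrist [[284.0, 121.0], [284.0, 146.0], [284.0, 173.0], [284.0, 258.0]]
brass side [[443.0, 342.0], [435.0, 319.0], [428.0, 297.0], [399.0, 212.0]]
brass scene [[148.0, 226.0], [169.0, 243.0], [190.0, 260.0], [280.0, 334.0]]
brass wrist [[401.0, 283.0], [399.0, 258.0], [396.0, 234.0], [387.0, 146.0]]
```

View pics/scene18c.png

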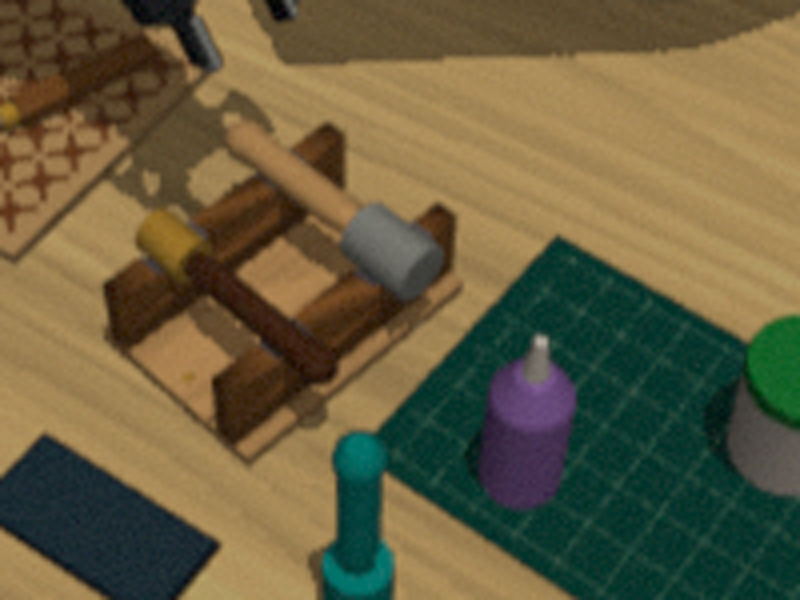

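View pics/side18c.png

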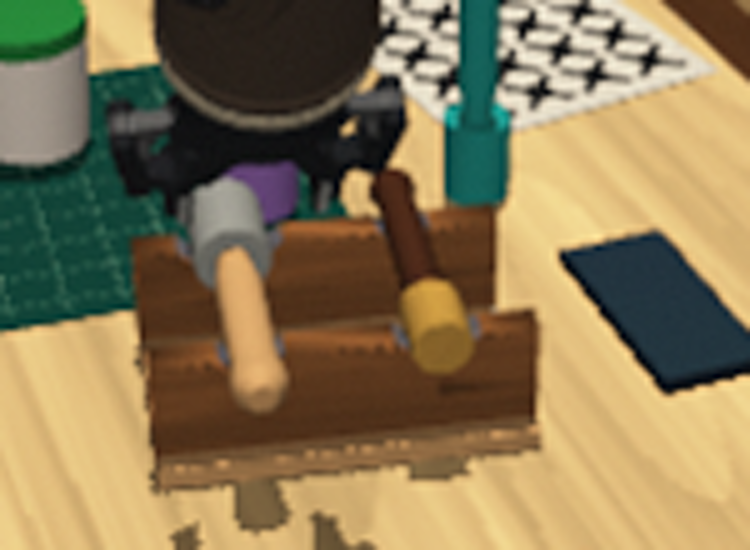

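View pics/wrist18.png

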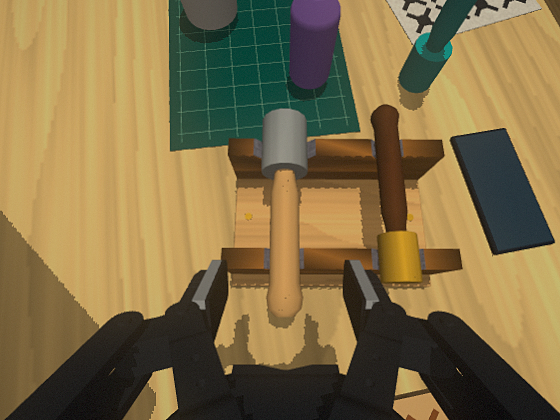

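Both mallets lie in their bays, with the pixels matching the projected seats: steel head axis at (284,121–173) and brass head at (399,234–283) in the wrist view. I'll back off a little more, then do a final unmoved check.

Request:
drive_tool(
  increments=[
    {"claw": 0.3, "slide": [0, 0, -10], "turn": [0, 0, 0]},
    {"claw": 0.3, "slide": [0, 0, -30], "turn": [0, 0, 0]},
    {"claw": 0.3, "slide": [0, 0, -50], "turn": [0, 0, 0]},
    {"claw": 0.3, "slide": [0, 0, -65], "turn": [0, 0, 0]},
    {"claw": 0.3, "slide": [0, 0, -72], "turn": [0, 0, 0]},
    {"claw": 0.3, "slide": [0, 0, -72], "turn": [0, 0, 0]},
    {"claw": 0.3, "slide": [0, 0, -72], "turn": [0, 0, 0]},
  ],
)

```text
t: 22.43
tcp_pos: [0.4813, -0.0845, 0.231]
ee_rot: [[0.157, 0.982, 0.11], [0.804, -0.191, 0.563], [0.573, 0.0, -0.819]]
force: [-0.4, 0.3, -0.3]
width: 0.0598
```

```bash
python3 cap.py 19 scene side
python3 - <<'E'
from h import *
a=pickle.load(open("cap0.pkl","rb"));b=pickle.load(open("cap19.pkl","rb"))
def cen(img,lo,hi,roi):
    h=cv2.cvtColor(img,cv2.COLOR_RGB2HSV);m=cv2.inRange(h,np.array(lo),np.array(hi));x0,y0,x1,y1=roi;mm=np.zeros_like(m);mm[y0:y1,x0:x1]=m[y0:y1,x0:x1];M=cv2.moments(mm,True);return round(M["m10"]/max(M["m00"],1),1),round(M["m01"]/max(M["m00"],1),1),M["m00"]
for n,lo,hi,roi in(("bottle",(130,60,30),(160,255,255),(310,210,350,280)),("lid",(50,150,80),(75,255,255),(370,200,440,270)),("phone",(95,60,10),(125,255,90),(185,240,262,300)),("gougeferrule",(12,170,150),(28,255,255),(160,140,250,195))):
    print(n,[cen(c["scene"]["img"],lo,hi,roi) for c in(a,b)])
E
```

```text
22.5333 [-0.645  0.398  1.942  0.594  1.171 -0.792] [ 0.481  -0.084   0.2307]
bottle [(331.1, 248.5, 654.0), (331.1, 248.4, 652.0)]
lid [(403.2, 232.3, 691.0), (403.2, 232.2, 689.0)]
phone [(224.0, 271.8, 1235.0), (224.1, 271.8, 1234.0)]
gougeferrule [(201.4, 167.6, 7.0), (201.5, 167.3, 6.0)]
```

View pics/scene19.png

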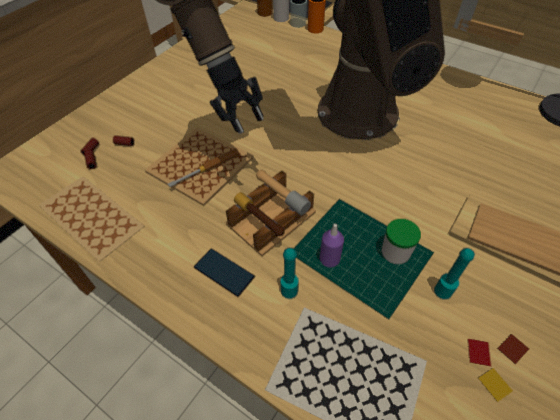

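The final scene view shows both mallets in the rest at about (270,205). The bottle, tub, phone and gouge are within 0.3 px of where they started.

```bash
python3 -c "
from bench import job;print(job.job_done())"
```

```text
the job is handed in; nothing more can be done
None
```

Both mallets are lying in their own bays of the rest, and I handed the job in at about 22.5 s. I gripped each one by the handle from a tilted approach, lifted it clear, turned it level, lowered it until I felt contact, then opened the fingers slowly.

- **Placement:** in the last pictures each head sits over its wide notch and each handle in the narrow notch opposite. Both match the projected seat positions to within about 2 mm. I saw no slip in the grip on either mallet.
- **Steel mallet contact:** it touched down about 1 mm earlier than my model predicted, with a brief upward force of about 14 N. That is probably calibration error.
- **Other objects:** the tub, bottle, phone and gouge are within 0.3 px of where they started in the scene picture. The turquoise look-alikes were not touched.
- **Robot:** the gripper had backed off and was touching nothing when I handed in. No check failed.

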